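# Release a valve block from its left-hand clamp knob

### The job

The valve block on the bench fixture is finished. Its clamp knob has a left-hand thread: turn it clockwise (seen from above) until you feel it come up against its stop, but do not wrench it; then slide the valve straight out from under the clamp along the fixture, without forcing it against the clamp, and set it down, upright on its foot, in the empty tray (not the one full of sockets). Do not drop it, and leave the other things where they are.

Things in the scene. Friction and masses are not known exactly. Their poses are not given: they have to be found in the camera images.
- fixture: fixed steel base plate 215 x 110 x 12 mm with two guide rails (8 mm high) and a clamp post. Origin on the table under the post's axis; x runs along the rails, from the valve block towards the post; the plate spans x -165 to +50 mm. The valve slides out along -x
- post_foot (a point): where the post (12 mm across) stands on the plate, 12 mm above the table; axes as the fixture. The post carries a round shoe (34 mm across, 10 mm thick) and above it the knob; a left-hand thread raises both together, 2.5 mm per radian of CLOCKWISE turning, till a stop. They stay where left
- knob_grip (a point): centre of the knob's bar grip, on the post's axis, 86 to 88 mm above the table at the start, 94.6 at the stop. Bar 60 mm long (point's x), 14 thick (y), 28 high (z, up). Its start varies: the stop comes after 2.8 to 3.5 rad clockwise and must be found by feel (poses are too coarse). Grip with about 30 N, at most 1.35 rad a grasp
- knob_top (a point): centre of the top of the knob's bar, 14 mm above knob_grip, same axes. Turning the knob takes a steady 0.2 N m. At the stop it stops turning and the post gives like a stiff spring: the torque climbs by 0.3 N m per 0.1 rad the hand turns on. Over 0.55 N m either way is wrenching: stop at 0.3 to 0.4
- valve: aluminium block 50 (x) x 40 (y) x 50 mm high, about 0.45 kg, on a 56 mm wide, 12 mm thick foot, x -25 to +109 mm. Origin under the block's centre, at the foot's underside. At the start it lies between the rails (1.5 mm play a side), origin at x -80, y 0, z 12 mm of the fixture, x axes parallel
- valve_slot (a point): on the valve, 80 mm along its x from its origin, at the underside: where the post stands at the start, in a 16 mm wide slot open to +x. A recess 5 mm deep, 40 mm square, in the foot's top holds the shoe. With the knob at its stop the shoe clears the foot by 4 mm: slide the valve to its own -x, not lifting, 55 to 70 mm, then lift
- valve_grip (a point): point to grasp, on the block's centre line, 36 mm above the foot's underside (48 mm above the table at the start), 14 mm below the block's top; grip across the 40 mm width (along y). Axes as the valve
- tray_floor (a point): centre of the floor of the empty open tray: fixed, 240 mm (x) x 180 mm (y) outside, walls 5 mm thick and 40 mm high from the table, floor 5 mm thick, z up. The valve fits best lying along the tray's x, the middle of its foot (42 mm along x from its origin) over this point. Swaps sides with the socket case
- socket_case: fixed case of the same outer size as the tray (240 x 180 x 40 mm) full of steel sockets; not the tray. Origin under its centre
- spray_can: steel spray can, 56 mm across, 160 mm tall, standing; origin under its centre. Bystander
- grease_jar: plastic jar with steel cap, 66 mm across, 75 mm tall; origin under its centre. Bystander
- wrench: steel spanner, 180 mm long, lying flat along its x. Bystander
- screwdriver: screwdriver, 190 mm long, lying along its x. Bystander
- plug_box: small open cardboard box of brass plugs, 90 x 60 x 35 mm; origin under its centre. Bystander
- spare_ring: steel ring 64 mm across, 14 mm high; origin under its centre. Bystander
Not all that is in view belongs to the job. There is more than one size of the fixture; the job needs the largest.

How it is judged:
On the way, in this order (a step that is already met when the one before it is completed fails the run):
1. the knob is backed off to its stop (grip at least 8.2 mm above its fully tight height) (z of knob_grip in the frame of fixture above 0.094 m), for 0.2 s.
2. the valve is slid out along the fixture, clear of the clamp, its foot within 15 mm of the base plate (x of valve in the frame of fixture below -0.125 m and z of valve in the frame of fixture below 0.027 m), for 0.05 s.
At the end, for the whole second after the job is handed in: the valve rests inside the empty tray, flat on its foot (within 4 mm of the tray floor, tilt under 0.1 rad), still; the knob is still backed off (grip within about 1 mm of its height at the stop) (x of valve_grip in the frame of tray_floor between -0.115 and 0.115 m and y of valve_grip in the frame of tray_floor between -0.085 and 0.085 m and z of valve in the frame of tray_floor below 0.004 m and angle between valve's own z axis and vertical below 0.1 rad and linear speed of valve below 0.02 m/s and z of knob_grip in the frame of fixture above 0.0935 m); the robot touches nothing.
It fails at once if the knob is wrenched, over 0.55 N m either way (the post twists by over 0.183 rad) (distance between post_c1 and twist_c1 above 0.001644 m).
It fails at once if the valve is forced against the clamp shoe with over 15 N (contact force between valve and shoe_c0 above 15 N).
It fails at once if the valve is dropped (falling at over 0.45 m/s with no finger on it) (linear speed of valve above 0.45 m/s and contact force between the fingers and valve below 0.1 N).
It fails at once if a bystander is moved by more than 30 mm (distance of any of spray_can, grease_jar, wrench, screwdriver, plug_box, spare_ring from where it was at the start of the episode above 0.03 m).
It also fails if it takes over 72 s, if anything falls off the work surface, if the arm or the gripper's body presses on something with over 40 N, if the wrist force passes 120 N, or if a joint passes its speed limit or range.

### The arm

A 6-joint arm with a two-finger parallel gripper is mounted at the origin on the work surface. World frame = base frame: x ahead of the robot, y to its left, z up, the work surface at z = 0. Lengths are in m, angles in rad, forces in N, time in s.
With the tool pointing down it reaches from about 0.225 to 0.725 m from the base axis. Payload 3.1 kg.
Tool frame: the origin (TCP) lies on the centre line of the jaws, within the pads' length; the fingertips stand 19 mm ahead of it and the grasp point (between the pads) is the TCP (bot.finger_overhang is the distance from the TCP to the fingertips, in m); z points along the fingers, y is the direction in which the jaws open and shut (so a half turn about z gives the same grasp; the last joint's range is limited). The gripper opens to 85 mm and grips with 20 to 120 N. Pads are 22 mm wide; open, the fingers measure 114 mm over their backs; the gripper's body (76 mm by 85 mm) begins 54 mm behind the grasp point. The pads swing forward as they close: fully open they stand 13 mm farther back than shut.
Start: joints at [1.076, 0.048, 0.099, 1.622, 0, 1.443], TCP at [0.188, 0.49, 0.25] pointing down, gripper open.
Joint ranges: [-2.91, 2.91], [-0.99, 1.94], [-1.21, 1.42], [-2.12, 2.29], [-1.49, 1.47], [-3.14, 3.14]. Speed limits (rad/s): [2.79, 2.79, 3.14, 3.14, 3.14, 3.14].

### API

Orientations are given as a rotation vector (axis times angle).
In Python, from station import status, snapshot, camera_model, job, bot gives the robot as it stands. The module is installed in compiled form; this text tells all that it offers.
- The arm moves only by the tool carry_out, never from a script. Its argument "commands" is a list of rows, each a list of 7 numbers: the opening in per cent of the stroke, from 0 (shut) to 100 (fully open), then the shift along the tool's x, y, z as a fraction of full scale, then the turn, a rotation vector about the tool's x, y, z as a fraction of full scale. In form: [[fingers, x, y, z, ax, ay, az], ...]. A call has 1 to 20 rows; each row shifts and turns the commanded pose from where the row before left it, along the tool's axes as they then stand; what a row does not reach is not made up. Full scale, the value 1, is 2.5 cm for a shift and pi/2 rad for a turn. A row lasts 1/12 s, in which the tool goes at most 41.7 mm and 7.16 degrees, less where a joint would pass 70% of its speed; a pose out of reach is approached as far as the arm can. A call with a number of a shift or a turn outside -1 to 1 is refused whole. A call with a gripper value outside its range is refused whole. The fingers move at their own pace and stop on an object; "grip_force" is the grip in N (left out, the last holds). Time passes only in rows, so rows that do not move let the fingers close. It gives the time, the measured TCP pose, the force and the opening at its end, in the units of the state.
- status.observe(): the state, without advancing time (a new reading comes with each control period).
- snapshot(name): name is "scene" or "top"; returns (picture, depth): 480x640x3 uint8, red, green, blue; 480x640 float32, m along the optical axis (not along the pixel's ray), 0 where there is no reading.
- camera_model(name): a dict with "intrinsics" (3x3 intrinsics, pixels), "R" (3x3) and "t" (3): a world point X has camera coordinates R X + t. Camera axes: x right, y down, z forward; pixel columns grow to the right and rows downward; lengths in m; the calibration is good to about 2 mm. A picture is of the moment at which its call begins. camera_model takes no time and is no camera call.
- job.job_done(): hands the job in, once; it reports no verdict.
The state is a dict: "clock": time; "qpos": joint angles; "joint_velocities": joint speeds; "joint_efforts": joint torques, N m; "tool_pos": TCP position; "tool_rot": TCP orientation; "wrist_force": force on the tool from outside, world axes, zero at the start; "torque": the same for the moment, N m; "opening": opening from 0.0 (shut) to 1.0 (fully open).
Only numpy, scipy, OpenCV 4.12 (cv2) and the standard library are available. Lean on these libraries where they do the work, as an engineer would, in place of code of your own. Each camera call takes 0.05 s, during which the arm holds its last target.

## Working session

There is one attempt and no reset: what is moved stays moved. The work goes in short steps, Python scripts to look and compute and a tool call to move; the robot and the scene stay as the last step left them, time stands still between calls to the robot, and variables do not carry over. Pictures are saved under pics/ and viewed, and the job is handed in when it is done.

Besides the shell and the picture viewer there is one more tool, called after "Emit:" as name(argument=value, ...) on one line, values as JSON. carry_out: Moves the arm, as the interface text tells. Its arguments: {"type":"object","properties":{"commands":{"type":"array","items":{"type":"array","items":{"type":"number"}}},"grip_force":{"type":"number"}},"required":["commands"]}

```bash
mkdir -p pics; cat > h.py <<'E'
import numpy as np,cv2
from station import status,snapshot,camera_model,job,bot
def snap(n,f):
    p,d=snapshot(n); cv2.imwrite(f'pics/{f}.png',p[:,:,::-1]); np.save(f'pics/{f}.npy',d); return p,d
def pts(n,d):
    c=camera_model(n);K=np.array(c['intrinsics']);R=np.array(c['R']);t=np.array(c['t'])
    v,u=np.mgrid[0:d.shape[0],0:d.shape[1]]
    X=np.stack([(u-K[0,2])/K[0,0]*d,(v-K[1,2])/K[1,1]*d,d],-1)
    return (X-t)@R
E
python3 - <<'E'
from h import *
print(status.observe(),bot.finger_overhang)
for n in('top','scene'):
    snap(n,n+'0');c=camera_model(n);R=np.array(c['R']);print(n,c['intrinsics'],R,-R.T@np.array(c['t']))
E
```

```text
{'clock': 0.0, 'qpos': array([1.07620308e+00, 4.87158053e-02, 9.75540352e-02, 1.62200277e+00,
       6.54930790e-05, 1.44299966e+00]), 'joint_velocities': array([-2.12108675e-03,  1.86932070e-03,  1.90056348e-03,  6.94520815e-05,
        1.62418465e-03, -1.36581159e-03]), 'joint_efforts': array([ 4.75765664e-04, -3.38775480e+01,  3.20018327e+01,  2.01004569e-02,
       -3.15278112e-04,  3.76862616e-06]), 'tool_pos': array([0.18799323, 0.48956553, 0.24911334]), 'tool_rot': array([-0.57279442, -3.08813072,  0.00350893]), 'wrist_force': array([ 0.77610172, -1.04267471, -0.45752035]), 'torque': array([ 0.0183417 , -0.04629595, -0.01631419]), 'opening': 1.0022868793419237} 0.019
top [[489.82250865   0.         321.93275979]
 [  0.         489.82250865 240.34881603]
 [  0.           0.           1.        ]] [[-0.02208779 -0.99974665  0.00433169]
 [-0.98231644  0.02089655 -0.18605847]
 [ 0.18592081 -0.00836471 -0.98252913]] [0.30653541 0.00675537 1.05464706]
scene [[579.76039828   0.         322.83786778]
 [  0.         579.76039828 241.55535336]
 [  0.           0.           1.        ]] [[-0.87911785  0.47628903 -0.0173368 ]
 [ 0.32793392  0.57809216 -0.74717388]
 [-0.34584845 -0.66253922 -0.66440246]] [0.94894961 0.90159528 0.97812144]
```

View pics/top0.png

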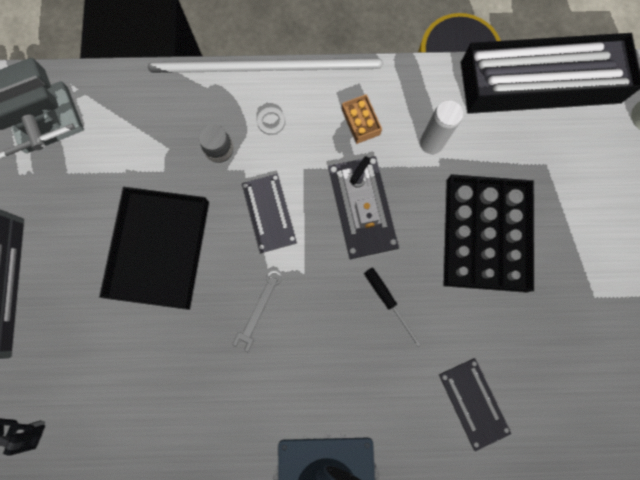

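View pics/scene0.png

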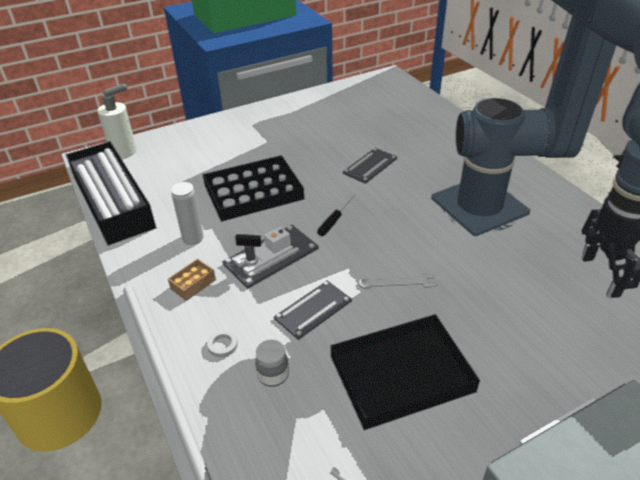

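The top view shows three fixture-like plates. The one at (364,205) carries the clamp and valve and is the largest. The two at (268,212) and (475,404) are smaller and bare. There are four tray-like things: the empty tray at (155,248), the socket case at (489,233), and two boxes of bars at (550,72) and (8,280). I choose the plate at (364,205) and the tray at (155,248), and will check both in close crops.

```bash
python3 - <<'E'
from h import *
p=cv2.imread('pics/top0.png');d=np.load('pics/top0.npy')
a=cv2.resize(p[140:270,310:420],None,fx=5,fy=5,interpolation=cv2.INTER_CUBIC)[:600]
cv2.imwrite('pics/crop1.png',cv2.resize(p[145:265,315:415],None,fx=5,fy=5,interpolation=cv2.INTER_CUBIC))
q=cv2.imread('pics/scene0.png');cv2.imwrite('pics/crop2.png',cv2.resize(q[215:295,210:330],None,fx=6,fy=6,interpolation=cv2.INTER_CUBIC))
X=pts('top',d)
np.save('pics/X.npy',X)
Z=X[...,2]
print('table z',np.median(Z[280:300,300:340]), 'tray floor',np.median(Z[240:260,140:170]))
# height map of crop
H=(np.clip(Z[145:265,315:415]*1000,0,110)*2.3).astype(np.uint8)
cv2.imwrite('pics/h1.png',cv2.resize(cv2.applyColorMap(H,cv2.COLORMAP_JET),None,fx=5,fy=5,interpolation=cv2.INTER_NEAREST))
# plate: z 8..16 inside region
def rect(m,name):
    P=X[m][:,:2];r=cv2.minAreaRect((P*1000).astype(np.float32));print(name,len(P),r)
    return P
reg=np.zeros(Z.shape,bool);reg[145:265,315:415]=1
rect(reg&(Z>.007)&(Z<.016),'plate')
rect(reg&(Z>.056)&(Z<.067),'blocktop')
P=rect(reg&(Z>.09)&(Z<.11),'bar')
print('bar z',np.median(Z[reg&(Z>.09)]),np.median(Z[reg&(Z>.056)&(Z<.067)]),np.median(Z[reg&(Z>.007)&(Z<.016)]))
reg[:]=0;reg[175:320,90:220]=1
rect(reg&(Z>.034)&(Z<.044),'tray rim')
rect(reg&(Z>.003)&(Z<.008),'tray floor')
E
```

```text
table z 0.00045810668674698513 tray floor 0.005915646741140082
plate 2397 ((594.7843627929688, -92.11454772949219), (177.18511962890625, 268.8372802734375), 81.77752685546875)
blocktop 447 ((578.4537353515625, -92.35240936279297), (95.41864776611328, 39.76628112792969), 10.811851501464844)
bar 213 ((634.8568115234375, -81.02037811279297), (14.352266311645508, 61.05384826660156), 55.34510803222656)
bar z 0.10156374594482226 0.06255833483510541 0.01241390150626781
tray rim 1146 ((494.2716369628906, 354.228759765625), (181.62002563476562, 240.43675231933594), 81.21558380126953)
tray floor 7429 ((502.7725830078125, 365.6878662109375), (328.4139099121094, 287.1522216796875), 1.029941201210022)
```

View pics/crop1.png

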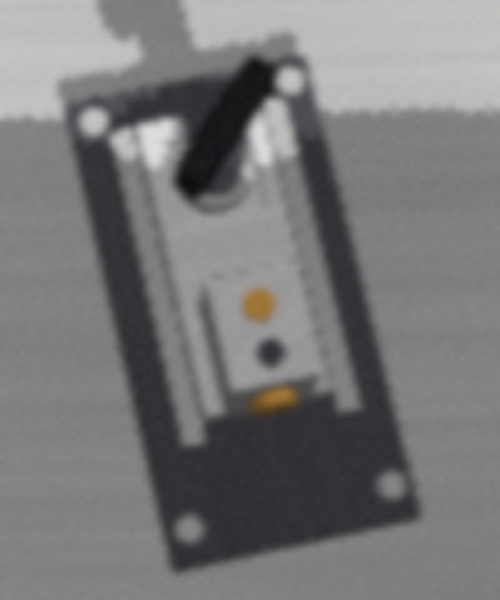

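View pics/crop2.png

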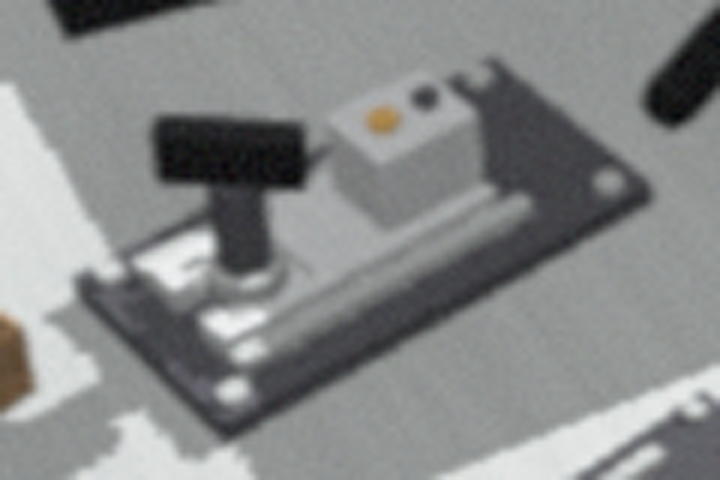

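View pics/h1.png

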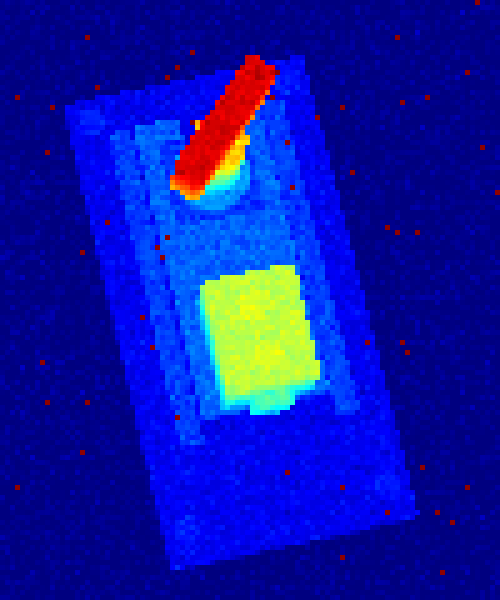

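The crops confirm the choice. The plate carries the valve block and the clamp, with the bar knob at (355,170) in the top view. Next I refine with connected components.

```bash
cat >> h.py <<'E'
def fit(X,box,z0,z1,name,show=True):
    r0,r1,c0,c1=box;Z=X[...,2];m=np.zeros(Z.shape,np.uint8);m[r0:r1,c0:c1]=((Z>z0)&(Z<z1))[r0:r1,c0:c1]
    n,l,s,_=cv2.connectedComponentsWithStats(m,connectivity=4);k=1+np.argmax(s[1:,4]);P=X[l==k]
    r=cv2.minAreaRect((P[:,:2]*1000).astype(np.float32));b=cv2.boxPoints(r)
    e=[b[1]-b[0],b[2]-b[1]];L=max(e,key=np.linalg.norm)
    a=np.degrees(np.arctan2(L[1],L[0]));a=(a+90)%180-90
    c=np.array(r[0]);med=np.median(P,0)
    if show:print(name,len(P),'c',c.round(1),'size',np.round(sorted(r[1]),1),'ang of long axis',a.round(2),'zmed',(med[2]*1000).round(1))
    return c,a,P
E
python3 - <<'E'
from h import *
Z=[];
X=np.median([pts('top',snapshot('top')[1]) for _ in range(3)],0)
np.save('pics/X.npy',X)
c,a,P=fit(X,(145,265,315,415),.008,.12,'plate all')
u=np.array([np.cos(np.radians(a)),np.sin(np.radians(a))]);print('post from plate',c+u*57.5,'valve',c+u*(57.5-80))
c,a2,P=fit(X,(145,265,315,415),.056,.069,'block')
fit(X,(145,200,315,415),.096,.108,'bar')
fit(X,(175,320,90,220),.03,.045,'tray rim')
fit(X,(175,320,90,220),.0035,.045,'tray all')
fit(X,(145,190,300,430),.02,.07,'x')
# same from scene
Y=np.median([pts('scene',snapshot('scene')[1]) for _ in range(3)],0)
fit(Y,(215,295,210,330),.008,.12,'plate s')
fit(Y,(215,295,210,330),.057,.068,'block s')
fit(Y,(215,295,210,330),.096,.108,'bar s')
fit(Y,(310,430,320,490),.03,.045,'tray s')
for nm,b,z in(('can',(90,165,410,470),.15),('jar',(110,175,190,240),.07),('ring',(90,145,245,295),.008),('box',(85,150,330,390),.02)):
    fit(X,b,z,.2,nm)
print(status.observe()['clock'])
E
```

```text
plate all 4784 c [579.1 -92.2] size [110.3 215.8] ang of long axis 11.15 zmed 15.4
post from plate [635.49668884 -81.10007763] valve [557.0072403  -96.57285738]
block 455 c [556.4 -96.7] size [40.1 50. ] ang of long axis 10.89 zmed 62.8
bar 195 c [635.4 -81.3] size [14.2 60.2] ang of long axis -34.97 zmed 101.1
tray rim 1389 c [494.3 354.2] size [181.4 240.6] ang of long axis -8.73 zmed 39.8
tray all 9936 c [499.8 361.9] size [198.3 252.7] ang of long axis -8.73 zmed 6.5
x 267 c [ 629.2 -104.2] size [45.4 66. ] ang of long axis -38.01 zmed 24.2
plate s 2903 c [578.5 -91.1] size [113.1 216.1] ang of long axis 11.1 zmed 19.1
block s 231 c [556.1 -94.6] size [42.3 49.7] ang of long axis 9.73 zmed 59.7
bar s 101 c [634.5 -79. ] size [17.3 58. ] ang of long axis -37.3 zmed 98.4
tray s 1551 c [493.4 355.7] size [183.8 240.7] ang of long axis -8.83 zmed 37.0
can 585 c [ 725.3 -253.4] size [50.9 53.4] ang of long axis -72.08 zmed 160.2
jar 570 c [720.5 227.2] size [56.5 56.9] ang of long axis -13.73 zmed 75.9
ring 393 c [783.6 108.4] size [61.1 63.3] ang of long axis 0.26 zmed 14.3
box 499 c [779.6 -95.6] size [61.2 91.3] ang of long axis 20.84 zmed 31.1
0.4
```

```bash
cat >> h.py <<'E'
from scipy.spatial.transform import Rotation as Ro
def plan(target,jawyaw=None,jawmod=np.pi):
    """shift in tool axes in full-scale units; then az total (rad, + = cw) for tool y axis to world yaw"""
    s=status.observe();R=Ro.from_rotvec(s['tool_rot']).as_matrix()
    d=R.T@(np.array(target)-s['tool_pos'])
    y=R[:,1];yaw=np.arctan2(y[1],y[0])
    print('clock',s['clock'],'pos',s['tool_pos'].round(4),'zaxis',R[:,2].round(4),'jaw yaw',yaw.round(4),'q',s['qpos'].round(3),'F',s['wrist_force'].round(2),'M',s['torque'].round(3),'op',round(s['opening'],3))
    print('shift tool mm',(d*1000).round(1),'units',(d/.025).round(2))
    if jawyaw is not None:
        for k in(-2,-1,0,1,2):
            a=-(jawyaw+k*np.pi-yaw);print('  az rad',a.round(3),'units',(a/(np.pi/2)).round(3),'q6 guess -/+',(s['qpos'][5]-a).round(2),(s['qpos'][5]+a).round(2))
E
python3 - <<'E'
from h import *
plan([.6353,-.081,.16],np.radians(54.5))
E
```

```text
clock 0.4 pos [0.1882 0.49   0.2501] zaxis [-2.e-04 -3.e-04 -1.e+00] jaw yaw 1.204 q [1.076 0.048 0.099 1.622 0.    1.443] F [0.75 0.   0.46] M [-0.036  0.054  0.037] op 1.001
shift tool mm [-622.1 -372.6   90.2] units [-24.88 -14.91   3.61]
  az rad 6.536 units 4.161 q6 guess -/+ -5.09 7.98
  az rad 3.394 units 2.161 q6 guess -/+ -1.95 4.84
  az rad 0.253 units 0.161 q6 guess -/+ 1.19 1.7
  az rad -2.889 units -1.839 q6 guess -/+ 4.33 -1.45
  az rad -6.03 units -3.839 q6 guess -/+ 7.47 -4.59
```

Emit:
carry_out(commands=[[100,-0.83,-0.497,0,0,0,0],[100,-0.83,-0.497,0,0,0,0],[100,-0.83,-0.497,0,0,0,0],[100,-0.83,-0.497,0,0,0,0],[100,-0.83,-0.497,0,0,0,0],[100,-0.83,-0.497,0,0,0,0],[100,-0.83,-0.497,0,0,0,0],[100,-0.83,-0.497,0,0,0,0],[100,-0.83,-0.497,0,0,0,0],[100,-0.83,-0.497,0,0,0,0],[100,-0.83,-0.497,0,0,0,0],[100,-0.83,-0.497,0,0,0,0],[100,-0.83,-0.497,0,0,0,0],[100,-0.83,-0.497,0,0,0,0],[100,-0.83,-0.497,0,0,0,0]], grip_force=30)

```text
clock: 1.65
tool_pos: [0.4126, 0.2034, 0.2505]
tool_rot: [0.573, 3.088, 0.0]
wrist_force: [0.6, 0.3, 1.2]
opening: 1.002
```

Emit:
carry_out(commands=[[100,-0.83,-0.497,0.2,0,0,0],[100,-0.83,-0.497,0.2,0,0,0],[100,-0.83,-0.497,0.2,0,0,0],[100,-0.83,-0.497,0.2,0,0,0],[100,-0.83,-0.497,0.2,0,0,0],[100,-0.83,-0.497,0.2,0,0,0],[100,-0.83,-0.497,0.2,0,0,0],[100,-0.83,-0.497,0.2,0,0,0],[100,-0.83,-0.497,0.2,0,0,0],[100,-0.83,-0.497,0.2,0,0,0],[100,-0.83,-0.497,0.2,0,0,0],[100,-0.83,-0.497,0.2,0,0,0],[100,-0.83,-0.497,0.2,0,0,0],[100,-0.83,-0.497,0.2,0,0,0],[100,-0.83,-0.497,0.2,0,0,0],[100,0,0,0,0,0,0]])

```text
clock: 2.98
tool_pos: [0.637, -0.0849, 0.1726]
tool_rot: [-0.578, -3.087, 0.003]
wrist_force: [-0.2, 0.3, -0.4]
opening: 1.001
```

```bash
python3 - <<'E'
from h import *
plan([.6353,-.081,.088],np.radians(54.5))
E
```

```text
clock 2.9833 pos [ 0.637  -0.0849  0.1726] zaxis [-0.0013 -0.0015 -1.    ] jaw yaw 1.2003 q [-0.236  0.356  0.3    1.516 -0.002  0.135] F [-0.24  0.34 -0.44] M [-0.001  0.024  0.042] op 1.001
shift tool mm [ 3.   3.2 84.6] units [0.12 0.13 3.39]
  az rad 6.532 units 4.159 q6 guess -/+ -6.4 6.67
  az rad 3.391 units 2.159 q6 guess -/+ -3.26 3.53
  az rad 0.249 units 0.159 q6 guess -/+ -0.11 0.38
  az rad -2.893 units -1.841 q6 guess -/+ 3.03 -2.76
  az rad -6.034 units -3.841 q6 guess -/+ 6.17 -5.9
```

Emit:
carry_out(commands=[[100,0.12,0.13,0,0,0,0.079],[100,0,0,0,0,0,0.079],[100,0,0,0.5,0,0,0],[100,0,0,0.5,0,0,0],[100,0,0,0.5,0,0,0]])

```text
clock: 3.4
tool_pos: [0.6337, -0.0766, 0.1363]
tool_rot: [-0.946, -2.995, -0.0]
wrist_force: [0.3, -0.4, -0.2]
opening: 1.0
```

```bash
python3 - <<'E'
from h import *
plan([.6353,-.081,.089],np.radians(54.5))
p,d=snap('scene','s1');cv2.imwrite('pics/s1c.png',cv2.resize(p[150:310,170:370][:,:,::-1],None,fx=4,fy=3.7))
E
```

```text
clock 3.4 pos [ 0.6337 -0.0766  0.1363] zaxis [-5.e-04  2.e-04 -1.e+00] jaw yaw 0.9588 q [-0.225  0.348  0.218  1.442  0.     0.387] F [ 0.26 -0.37 -0.19] M [0.03  0.041 0.005] op 1.0
shift tool mm [-3.9 -2.6 47.3] units [-0.15 -0.11  1.89]
  az rad 6.291 units 4.005 q6 guess -/+ -5.9 6.68
  az rad 3.149 units 2.005 q6 guess -/+ -2.76 3.54
  az rad 0.008 units 0.005 q6 guess -/+ 0.38 0.39
  az rad -3.134 units -1.995 q6 guess -/+ 3.52 -2.75
  az rad -6.276 units -3.995 q6 guess -/+ 6.66 -5.89
```

View pics/s1c.png

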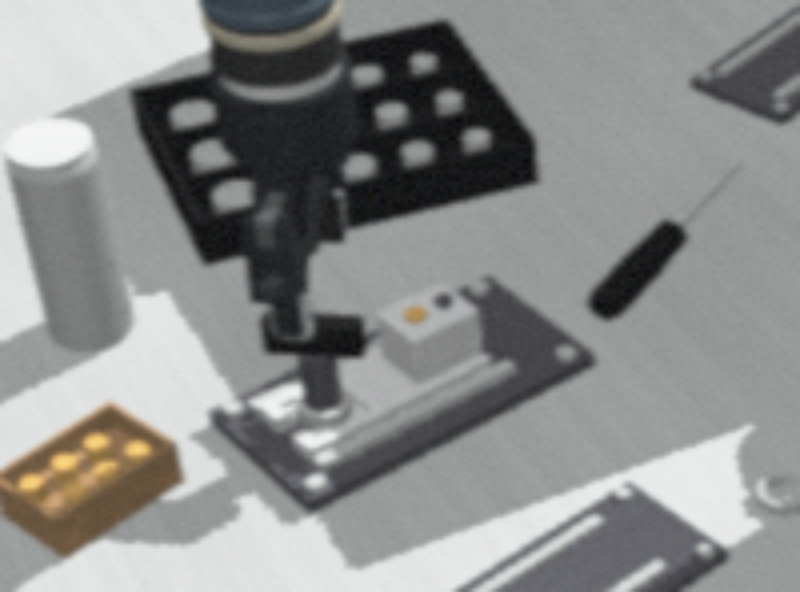

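The gripper hangs over the knob, with the jaws across the bar at crop pixel (310,330). I let the arm settle and re-measure.

Emit:
carry_out(commands=[[100,0,0,0,0,0,0],[100,0,0,0,0,0,0]])

```text
clock: 3.62
tool_pos: [0.6332, -0.0767, 0.1365]
tool_rot: [-0.949, -2.992, 0.0]
wrist_force: [0.6, -0.1, 1.3]
opening: 1.0
```

```bash
python3 - <<'E'
from h import *
plan([.6353,-.081,.089],np.radians(54.5))
E
```

```text
clock 3.6167 pos [ 0.6332 -0.0767  0.1365] zaxis [-2.3e-03  5.0e-04 -1.0e+00] jaw yaw 0.9568 q [-0.226  0.349  0.22   1.444 -0.     0.388] F [ 0.56 -0.1   1.27] M [-0.053  0.017  0.004] op 1.0
shift tool mm [-4.3 -2.2 47.5] units [-0.17 -0.09  1.9 ]
  az rad 6.289 units 4.004 q6 guess -/+ -5.9 6.68
  az rad 3.147 units 2.004 q6 guess -/+ -2.76 3.54
  az rad 0.006 units 0.004 q6 guess -/+ 0.38 0.39
  az rad -3.136 units -1.996 q6 guess -/+ 3.52 -2.75
  az rad -6.278 units -3.996 q6 guess -/+ 6.67 -5.89
```

Emit:
carry_out(commands=[[100,-0.16,-0.09,0,0,0,0],[100,0,0,0.5,0,0,0],[100,0,0,0.5,0,0,0],[100,0,0,0.5,0,0,0],[100,0,0,0.4,0,0,0],[100,0,0,0,0,0,0],[100,0,0,0,0,0,0]])

```text
clock: 4.2
tool_pos: [0.6347, -0.0808, 0.0883]
tool_rot: [-0.95, -2.991, 0.0]
wrist_force: [-0.7, -0.4, -0.2]
opening: 1.002
```

```bash
python3 - <<'E'
from h import *
plan([.6353,-.081,.089],np.radians(54.5))
E
```

```text
clock 4.2 pos [ 0.6347 -0.0808  0.0883] zaxis [-3.5e-03  9.0e-04 -1.0e+00] jaw yaw 0.9559 q [-0.231  0.372  0.153  1.355  0.     0.383] F [-0.68 -0.4  -0.15] M [ 0.007  0.032 -0.027] op 1.002
shift tool mm [-0.6  0.2 -0.7] units [-0.02  0.01 -0.03]
  az rad 6.288 units 4.003 q6 guess -/+ -5.9 6.67
  az rad 3.146 units 2.003 q6 guess -/+ -2.76 3.53
  az rad 0.005 units 0.003 q6 guess -/+ 0.38 0.39
  az rad -3.137 units -1.997 q6 guess -/+ 3.52 -2.75
  az rad -6.278 units -3.997 q6 guess -/+ 6.66 -5.89
```

Emit:
carry_out(commands=[[0,0,0,0,0,0,0],[0,0,0,0,0,0,0],[0,0,0,0,0,0,0],[0,0,0,0,0,0,0],[0,0,0,0,0,0,0],[0,0,0,0,0,0,0],[0,0,0,0,0,0,0],[0,0,0,0,0,0,0],[0,0,0,0,0,0,0],[0,0,0,0,0,0,0]], grip_force=30)

```text
clock: 5.03
tool_pos: [0.6359, -0.0823, 0.0913]
tool_rot: [0.952, 2.993, -0.003]
wrist_force: [-4.3, -3.8, 5.7]
opening: 0.245
```

```bash
python3 - <<'E'
from h import *
plan([.6353,-.081,.089],np.radians(54.5))
E
```

```text
clock 5.0333 pos [ 0.6359 -0.0823  0.0913] zaxis [ 1.0e-04 -2.3e-03 -1.0e+00] jaw yaw 0.955 q [-0.232  0.37   0.156  1.356 -0.002  0.384] F [-4.33 -3.82  5.69] M [-0.867  0.775 -0.003] op 0.245
shift tool mm [1.2 0.8 2.3] units [0.05 0.03 0.09]
  az rad 6.287 units 4.002 q6 guess -/+ -5.9 6.67
  az rad 3.145 units 2.002 q6 guess -/+ -2.76 3.53
  az rad 0.004 units 0.002 q6 guess -/+ 0.38 0.39
  az rad -3.138 units -1.998 q6 guess -/+ 3.52 -2.75
  az rad -6.279 units -3.998 q6 guess -/+ 6.66 -5.9
```

Emit:
carry_out(commands=[[0,0,0,0,0,0,0],[0,0,0,0,0,0,0]])

```text
clock: 5.2
tool_pos: [0.6359, -0.0823, 0.0913]
tool_rot: [0.952, 2.993, -0.003]
wrist_force: [-3.6, -4.4, 5.6]
opening: 0.242
```

```bash
python3 - <<'E'
from h import *
plan([.6353,-.081,.089],np.radians(54.5))
p,d=snap('scene','s2');cv2.imwrite('pics/s2c.png',cv2.resize(p[200:290,200:320][:,:,::-1],None,fx=6,fy=6,interpolation=cv2.INTER_CUBIC))
p,d=snap('top','t2');cv2.imwrite('pics/t2c.png',cv2.resize(p[130:270,290:430][:,:,::-1],None,fx=4,fy=4,interpolation=cv2.INTER_CUBIC))
E
```

```text
clock 5.2 pos [ 0.6359 -0.0823  0.0913] zaxis [ 0.     -0.0023 -1.    ] jaw yaw 0.955 q [-0.232  0.37   0.156  1.356 -0.002  0.384] F [-3.63 -4.4   5.57] M [-0.897  0.856  0.007] op 0.242
shift tool mm [1.2 0.8 2.3] units [0.05 0.03 0.09]
  az rad 6.287 units 4.002 q6 guess -/+ -5.9 6.67
  az rad 3.145 units 2.002 q6 guess -/+ -2.76 3.53
  az rad 0.004 units 0.002 q6 guess -/+ 0.38 0.39
  az rad -3.138 units -1.998 q6 guess -/+ 3.52 -2.75
  az rad -6.279 units -3.998 q6 guess -/+ 6.66 -5.9
```

View pics/s2c.png

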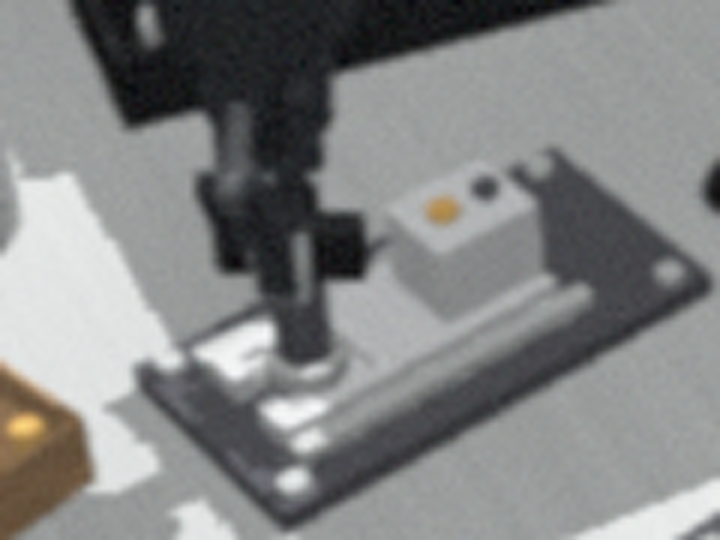

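Firmly on the bar: the pads are at crop pixel (290,260) and the opening is stable at 0.24. First turn.

Emit:
carry_out(commands=[[0,0,-0.02,-0.04,0,0,0],[0,0,0,-0.008,0,0,0.05],[0,0,0,-0.008,0,0,0.05],[0,0,0,-0.008,0,0,0.05],[0,0,0,-0.008,0,0,0.05]])

```text
clock: 5.72
tool_pos: [0.6356, -0.0823, 0.092]
tool_rot: [1.413, 2.806, -0.002]
wrist_force: [-2.5, -3.8, 2.0]
opening: 0.247
```

```bash
python3 - <<'E'
from h import *
plan([.6353,-.081,.089])
E
```

```text
clock 5.7167 pos [ 0.6356 -0.0823  0.092 ] zaxis [-3.0e-04 -1.4e-03 -1.0e+00] jaw yaw 0.638 q [-2.330e-01  3.690e-01  1.570e-01  1.358e+00 -1.000e-03  7.000e-01] F [-2.45 -3.8   1.99] M [-0.897  0.515  0.231] op 0.247
shift tool mm [1.3 0.6 3. ] units [0.05 0.02 0.12]
```

Emit:
carry_out(commands=[[0,0,0,-0.008,0,0,0.05],[0,0,0,-0.008,0,0,0.05],[0,0,0,-0.008,0,0,0.05],[0,0,0,-0.008,0,0,0.05],[0,0,0,-0.008,0,0,0.05],[0,0,0,-0.008,0,0,0.05],[0,0,0,-0.008,0,0,0.05],[0,0,0,-0.008,0,0,0.05],[0,0,0,-0.008,0,0,0.05],[0,0,0,-0.008,0,0,0.05],[0,0,0,-0.008,0,0,0.05],[0,0,0,-0.008,0,0,0.05]])

```text
clock: 6.72
tool_pos: [0.6354, -0.0823, 0.0943]
tool_rot: [2.532, 1.858, -0.002]
wrist_force: [-3.0, -3.4, 2.4]
opening: 0.244
```

```bash
python3 - <<'E'
from h import *
plan([.6353,-.081,.089])
E
```

```text
clock 6.7167 pos [ 0.6354 -0.0823  0.0943] zaxis [-8.0e-04 -1.5e-03 -1.0e+00] jaw yaw -0.3045 q [-0.233  0.368  0.16   1.363 -0.002  1.643] F [-3.01 -3.44  2.38] M [-0.934  0.55   0.273] op 0.244
shift tool mm [ 1.3 -0.5  5.3] units [ 0.05 -0.02  0.21]
```

Emit:
carry_out(commands=[[100,0,0,0,0,0,0],[100,0,0,0,0,0,0],[100,0,0,0,0,0,0],[100,0,0,0,0,0,0],[100,0,0,0,0,0,0],[100,0,0,0,0,0,0],[100,0,0,0,0,0,0],[100,0,0,0,0,0,0]])

```text
clock: 7.38
tool_pos: [0.6358, -0.0815, 0.0945]
tool_rot: [-2.529, -1.864, -0.0]
wrist_force: [-0.2, -0.1, -0.3]
opening: 1.001
```

Emit:
carry_out(commands=[[100,0,0,0,0,0,-0.073],[100,0,0,0,0,0,-0.073],[100,0,0,0,0,0,-0.073],[100,0,0,0,0,0,-0.073],[100,0,0,0,0,0,-0.073],[100,0,0,0,0,0,-0.073],[100,0,0,0,0,0,-0.073],[100,0,0,0,0,0,-0.073],[100,0,0,0,0,0,-0.073],[100,0,0,0,0,0,-0.073],[100,0,0,0,0,0,-0.073],[100,0,0,0,0,0,0],[100,0,0,0,0,0,0]])

```text
clock: 8.47
tool_pos: [0.6358, -0.0816, 0.0946]
tool_rot: [0.948, 2.995, 0.0]
wrist_force: [0.3, 0.0, 0.8]
opening: 0.999
```

```bash
python3 - <<'E'
from h import *
plan([.6353,-.081,.089],-.3045)
p,d=snap('scene','s3');cv2.imwrite('pics/s3c.png',cv2.resize(p[200:290,200:320][:,:,::-1],None,fx=6,fy=6,interpolation=cv2.INTER_CUBIC))
E
```

```text
clock 8.4667 pos [ 0.6358 -0.0816  0.0946] zaxis [ 1.e-04  1.e-04 -1.e+00] jaw yaw 0.9577 q [-0.232  0.368  0.16   1.363  0.     0.381] F [0.28 0.02 0.83] M [ 0.023 -0.009  0.005] op 0.999
shift tool mm [0.7 0.2 5.6] units [0.03 0.01 0.22]
  az rad 7.545 units 4.804 q6 guess -/+ -7.16 7.93
  az rad 4.404 units 2.804 q6 guess -/+ -4.02 4.78
  az rad 1.262 units 0.804 q6 guess -/+ -0.88 1.64
  az rad -1.879 units -1.196 q6 guess -/+ 2.26 -1.5
  az rad -5.021 units -3.196 q6 guess -/+ 5.4 -4.64
```

View pics/s3c.png

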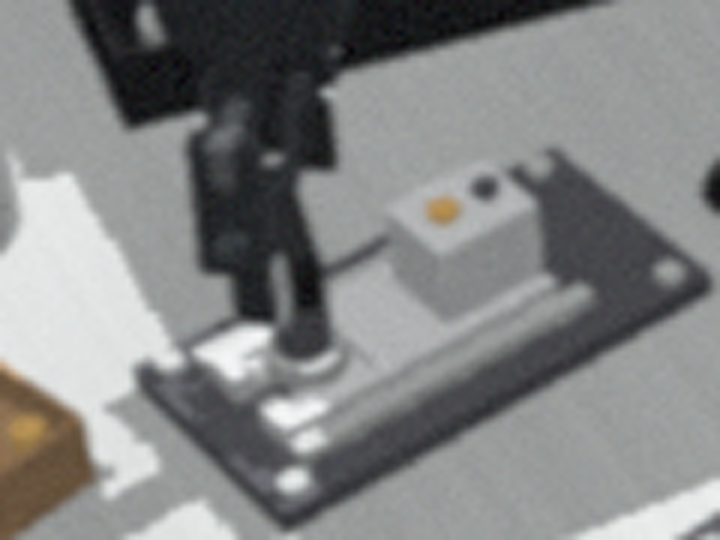

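I rotated back to the old jaw angle, but the bar itself has turned. The empty jaws must line up with the bar's new angle, so I go on to the half-turn-equivalent grasp, which leaves the most room on joint 6.

Emit:
carry_out(commands=[[100,0,0,0,0,0,-0.0748],[100,0,0,0,0,0,-0.0748],[100,0,0,0,0,0,-0.0748],[100,0,0,0,0,0,-0.0748],[100,0,0,0,0,0,-0.0748],[100,0,0,0,0,0,-0.0748],[100,0,0,0,0,0,-0.0748],[100,0,0,0,0,0,-0.0748],[100,0,0,0,0,0,-0.0748],[100,0,0,0,0,0,-0.0748],[100,0,0,0,0,0,-0.0748],[100,0,0,0,0,0,-0.0748],[100,0,0,0,0,0,-0.0748],[100,0,0,0,0,0,-0.0748],[100,0,0,0,0,0,-0.0748],[100,0,0,0.1,0,0,-0.0748],[100,0,0,0,0,0,0],[100,0,0,0,0,0,0]])

```text
clock: 10.02
tool_pos: [0.6356, -0.0816, 0.0918]
tool_rot: [1.858, -2.533, -0.001]
wrist_force: [-0.3, 0.9, 0.3]
opening: 0.997
```

```bash
python3 - <<'E'
from h import *
plan([.6353,-.081,.092],-.3045)
E
```

```text
clock 10.0167 pos [ 0.6356 -0.0816  0.0918] zaxis [-4.e-04  1.e-04 -1.e+00] jaw yaw 2.8362 q [-0.232  0.369  0.156  1.358  0.    -1.498] F [-0.32  0.9   0.27] M [-0.042  0.005  0.012] op 0.997
shift tool mm [-0.4  0.4 -0.2] units [-0.02  0.02 -0.01]
  az rad 9.424 units 5.999 q6 guess -/+ -10.92 7.93
  az rad 6.282 units 3.999 q6 guess -/+ -7.78 4.78
  az rad 3.141 units 1.999 q6 guess -/+ -4.64 1.64
  az rad -0.001 units -0.001 q6 guess -/+ -1.5 -1.5
  az rad -3.142 units -2.001 q6 guess -/+ 1.64 -4.64
```

Grip, then turn 1.257 rad again (total 2.51, still short of the earliest stop at 2.8).

Emit:
carry_out(commands=[[0,0,0,0,0,0,0],[0,0,0,0,0,0,0],[0,0,0,0,0,0,0],[0,0,0,0,0,0,0],[0,0,0,0,0,0,0],[0,0,0,0,0,0,0],[0,0,0,0,0,0,0],[0,0,0,0,0,0,0],[0,0,0,0,0,0,0],[0,0,0,-0.04,0,0,0]])

```text
clock: 10.85
tool_pos: [0.6355, -0.0815, 0.0925]
tool_rot: [1.863, -2.529, -0.001]
wrist_force: [-0.5, -1.2, -5.1]
opening: 0.25
```

Emit:
carry_out(commands=[[0,0,0,-0.008,0,0,0.05],[0,0,0,-0.008,0,0,0.05],[0,0,0,-0.008,0,0,0.05],[0,0,0,-0.008,0,0,0.05]])

```text
clock: 11.18
tool_pos: [0.6358, -0.0816, 0.0929]
tool_rot: [1.44, -2.792, -0.0]
wrist_force: [0.9, -0.1, -0.6]
opening: 0.252
```

```bash
python3 - <<'E'
from h import *
plan([.6353,-.081,.092])
E
```

```text
clock 11.1833 pos [ 0.6358 -0.0816  0.0929] zaxis [-3.e-04 -1.e-04 -1.e+00] jaw yaw 2.523 q [-0.232  0.369  0.159  1.36  -0.    -1.184] F [ 0.87 -0.07 -0.61] M [-0.102 -0.111  0.204] op 0.252
shift tool mm [-0.3  0.8  0.9] units [-0.01  0.03  0.04]
```

Emit:
carry_out(commands=[[0,0,0,-0.008,0,0,0.05],[0,0,0,-0.008,0,0,0.05],[0,0,0,-0.008,0,0,0.05],[0,0,0,-0.008,0,0,0.05],[0,0,0,-0.008,0,0,0.05],[0,0,0,-0.008,0,0,0.05],[0,0,0,-0.008,0,0,0.05],[0,0,0,-0.008,0,0,0.05],[0,0,0,-0.008,0,0,0.05],[0,0,0,-0.008,0,0,0.05],[0,0,0,-0.008,0,0,0.05],[0,0,0,-0.008,0,0,0.05]])

```text
clock: 12.18
tool_pos: [0.6361, -0.0825, 0.0954]
tool_rot: [-0.015, 3.141, -0.003]
wrist_force: [2.6, -2.1, -2.5]
opening: 0.252
```

```bash
python3 - <<'E'
from h import *
plan([.6353,-.081,.092])
E
```

```text
clock 12.1833 pos [ 0.6361 -0.0825  0.0954] zaxis [ 3.0e-04 -1.9e-03 -1.0e+00] jaw yaw 1.5801 q [-0.233  0.368  0.162  1.364 -0.002 -0.242] F [ 2.57 -2.1  -2.51] M [-0.476 -0.251  0.171] op 0.252
shift tool mm [0.8 1.5 3.4] units [0.03 0.06 0.13]
```

Emit:
carry_out(commands=[[60,0,0,0,0,0,0],[60,0,0,0,0,0,0],[60,0,0,0,0,0,0],[60,0,0,0,0,0,0],[60,0,0,0.04,0,0,0],[0,0,0,0,0,0,0],[0,0,0,0,0,0,0],[0,0,0,0,0,0,0],[0,0,0,0,0,0,0],[0,0,0,0,0,0,0],[0,0,0,0,0,0,0]])

```text
clock: 13.1
tool_pos: [0.6358, -0.0823, 0.0956]
tool_rot: [-0.02, 3.141, -0.002]
wrist_force: [-0.4, -1.9, 1.2]
opening: 0.253
```

Emit:
carry_out(commands=[[0,0,0,0,0,0,0]])

```text
clock: 13.18
tool_pos: [0.6358, -0.0822, 0.0955]
tool_rot: [-0.02, 3.141, -0.002]
wrist_force: [0.3, -3.2, 1.4]
opening: 0.249
```

```bash
python3 - <<'E'
from h import *
plan([.6353,-.081,.092])
E
```

```text
clock 13.1833 pos [ 0.6358 -0.0822  0.0955] zaxis [ 3.0e-04 -1.2e-03 -1.0e+00] jaw yaw 1.5834 q [-2.330e-01  3.680e-01  1.620e-01  1.364e+00 -1.000e-03 -2.450e-01] F [ 0.33 -3.16  1.37] M [-0.698  0.121 -0.031] op 0.249
shift tool mm [0.5 1.2 3.5] units [0.02 0.05 0.14]
```

Emit:
carry_out(commands=[[0,0,0,-0.003,0,0,0.02],[0,0,0,-0.003,0,0,0.02],[0,0,0,-0.003,0,0,0.02],[0,0,0,-0.003,0,0,0.02],[0,0,0,-0.003,0,0,0.02],[0,0,0,-0.003,0,0,0.02],[0,0,0,-0.003,0,0,0.02]])

```text
clock: 13.77
tool_pos: [0.6358, -0.0823, 0.0959]
tool_rot: [0.326, 3.124, -0.002]
wrist_force: [-0.6, -3.6, 1.3]
opening: 0.255
```

```bash
cat > t.py <<'E'
from h import *
s=status.observe();R=Ro.from_rotvec(s['tool_rot']).as_matrix();print(s['clock'].__round__(2),'yaw',round(float(np.arctan2(R[1,1],R[0,1])),4),'M',s['torque'].round(3),'F',s['wrist_force'].round(1),'z',s['tool_pos'].round(4),'q6',s['qpos'][5].round(4),'tau6',s['joint_efforts'][5].round(3))
E
python3 t.py
```

```text
13.77 yaw 1.3627 M [-0.742  0.075  0.239] F [-0.6 -3.6  1.3] z [ 0.6358 -0.0823  0.0959] q6 -0.0244 tau6 -0.034
```

Emit:
carry_out(commands=[[0,0,0,-0.002,0,0,0.015],[0,0,0,-0.002,0,0,0.015]])

```text
clock: 13.93
tool_pos: [0.6358, -0.0822, 0.096]
tool_rot: [0.4, 3.116, -0.002]
wrist_force: [-0.5, -3.7, 1.4]
opening: 0.25
```

```bash
python3 t.py
```

```text
13.93 yaw 1.3153 M [-0.919  0.125  0.167] F [-0.5 -3.7  1.4] z [ 0.6358 -0.0822  0.096 ] q6 0.0229 tau6 0.027
```

Emit:
carry_out(commands=[[0,0,0,-0.002,0,0,0.015],[0,0,0,-0.002,0,0,0.015]])

```text
clock: 14.1
tool_pos: [0.6358, -0.0822, 0.0961]
tool_rot: [0.474, 3.105, -0.002]
wrist_force: [-1.9, -4.7, 1.0]
opening: 0.246
```

```bash
python3 t.py
```

```text
14.1 yaw 1.2675 M [-1.085  0.178  0.277] F [-1.9 -4.7  1. ] z [ 0.6358 -0.0822  0.0961] q6 0.0707 tau6 0.025
```

Emit:
carry_out(commands=[[0,0,0,-0.002,0,0,0.015]])

```text
clock: 14.18
tool_pos: [0.6358, -0.0822, 0.0961]
tool_rot: [0.511, 3.099, -0.002]
wrist_force: [-0.3, -3.7, 1.6]
opening: 0.256
```

```bash
python3 t.py
```

```text
14.18 yaw 1.2437 M [-1.138  0.191  0.231] F [-0.3 -3.7  1.6] z [ 0.6358 -0.0822  0.0961] q6 0.0945 tau6 0.026
```

Emit:
carry_out(commands=[[0,0,0,-0.002,0,0,0.015],[0,0,0,-0.002,0,0,0.015]])

```text
clock: 14.35
tool_pos: [0.6358, -0.0822, 0.0962]
tool_rot: [0.584, 3.086, -0.002]
wrist_force: [-1.6, -4.5, 1.2]
opening: 0.251
```

```bash
python3 t.py
```

```text
14.35 yaw 1.1965 M [-1.162  0.17   0.222] F [-1.6 -4.5  1.2] z [ 0.6358 -0.0822  0.0962] q6 0.1418 tau6 0.029
```

Emit:
carry_out(commands=[[0,0,0,-0.002,0,0,0.015]])

```text
clock: 14.43
tool_pos: [0.6358, -0.0822, 0.0963]
tool_rot: [0.621, 3.079, -0.002]
wrist_force: [-0.3, -5.8, 0.9]
opening: 0.252
```

```bash
python3 t.py
```

```text
14.43 yaw 1.1729 M [-1.13   0.186  0.156] F [-0.3 -5.8  0.9] z [ 0.6358 -0.0822  0.0963] q6 0.1653 tau6 0.029
```

Emit:
carry_out(commands=[[0,0,0,-0.002,0,0,0.015],[0,0,0,-0.002,0,0,0.015]])

```text
clock: 14.6
tool_pos: [0.6358, -0.0822, 0.0964]
tool_rot: [0.693, 3.064, -0.002]
wrist_force: [-1.2, -5.0, 1.9]
opening: 0.251
```

```bash
python3 t.py
```

```text
14.6 yaw 1.1257 M [-1.201  0.17   0.203] F [-1.2 -5.   1.9] z [ 0.6358 -0.0822  0.0964] q6 0.2125 tau6 0.03
```

Emit:
carry_out(commands=[[0,0,0,-0.002,0,0,0.015]])

```text
clock: 14.68
tool_pos: [0.6357, -0.0822, 0.0965]
tool_rot: [0.729, 3.055, -0.002]
wrist_force: [-0.8, -5.2, 2.1]
opening: 0.254
```

```bash
python3 t.py
```

```text
14.68 yaw 1.1022 M [-1.212  0.225  0.158] F [-0.8 -5.2  2.1] z [ 0.6357 -0.0822  0.0965] q6 0.236 tau6 0.03
```

Emit:
carry_out(commands=[[0,0,0,-0.002,0,0,0.015],[0,0,0,-0.002,0,0,0.015]])

```text
clock: 14.85
tool_pos: [0.6357, -0.0822, 0.0966]
tool_rot: [0.801, 3.037, -0.002]
wrist_force: [-0.1, -5.1, 1.4]
opening: 0.249
```

```bash
python3 t.py
```

```text
14.85 yaw 1.0551 M [-1.172  0.221  0.218] F [-0.1 -5.1  1.4] z [ 0.6357 -0.0822  0.0966] q6 0.2831 tau6 0.03
```

Emit:
carry_out(commands=[[0,0,0,-0.002,0,0,0.015]])

```text
clock: 14.93
tool_pos: [0.6357, -0.0822, 0.0966]
tool_rot: [0.837, 3.028, -0.002]
wrist_force: [-0.5, -5.4, 3.4]
opening: 0.252
```

```bash
python3 t.py
```

```text
14.93 yaw 1.0316 M [-1.216  0.225  0.194] F [-0.5 -5.4  3.4] z [ 0.6357 -0.0822  0.0966] q6 0.3067 tau6 0.03
```

Emit:
carry_out(commands=[[0,0,0,-0.002,0,0,0.015],[0,0,0,-0.002,0,0,0.015]])

```text
clock: 15.1
tool_pos: [0.6357, -0.0822, 0.0968]
tool_rot: [0.908, 3.007, -0.002]
wrist_force: [-1.3, -5.8, 2.5]
opening: 0.245
```

```bash
python3 t.py
```

```text
15.1 yaw 0.9844 M [-1.155  0.244  0.252] F [-1.3 -5.8  2.5] z [ 0.6357 -0.0822  0.0968] q6 0.3538 tau6 0.03
```

Emit:
carry_out(commands=[[0,0,0,-0.002,0,0,0.015]])

```text
clock: 15.18
tool_pos: [0.6357, -0.0822, 0.0968]
tool_rot: [0.943, 2.996, -0.002]
wrist_force: [-0.6, -5.7, 2.5]
opening: 0.25
```

```bash
python3 t.py
```

```text
15.18 yaw 0.9609 M [-1.211  0.183  0.275] F [-0.6 -5.7  2.5] z [ 0.6357 -0.0822  0.0968] q6 0.3774 tau6 0.03
```

Emit:
carry_out(commands=[[0,0,0,-0.002,0,0,0.015]])

```text
clock: 15.27
tool_pos: [0.6357, -0.0822, 0.0969]
tool_rot: [0.978, 2.985, -0.002]
wrist_force: [-1.5, -5.3, 0.9]
opening: 0.249
```

```bash
python3 t.py
```

```text
15.27 yaw 0.9373 M [-1.247  0.328  0.224] F [-1.5 -5.3  0.9] z [ 0.6357 -0.0822  0.0969] q6 0.4009 tau6 0.03
```

Emit:
carry_out(commands=[[0,0,0,-0.001,0,0,0.01]])

```text
clock: 15.35
tool_pos: [0.6357, -0.0822, 0.0969]
tool_rot: [1.002, 2.977, -0.002]
wrist_force: [0.0, -4.9, 2.0]
opening: 0.251
```

```bash
python3 t.py
```

```text
15.35 yaw 0.9217 M [-1.229  0.194  0.226] F [ 0.  -4.9  2. ] z [ 0.6357 -0.0822  0.0969] q6 0.4165 tau6 0.131
```

Emit:
carry_out(commands=[[0,0,0,-0.002,0,0,0.015]])

```text
clock: 15.43
tool_pos: [0.6357, -0.0823, 0.097]
tool_rot: [1.036, 2.965, -0.002]
wrist_force: [-1.5, -5.2, 1.6]
opening: 0.25
```

```bash
python3 t.py
```

```text
15.43 yaw 0.8983 M [-1.209  0.257  0.235] F [-1.5 -5.2  1.6] z [ 0.6357 -0.0823  0.097 ] q6 0.4399 tau6 -0.006
```

Emit:
carry_out(commands=[[0,0,0,-0.002,0,0,0.015]])

```text
clock: 15.52
tool_pos: [0.6357, -0.0823, 0.097]
tool_rot: [1.072, 2.953, -0.002]
wrist_force: [-1.9, -4.8, 1.8]
opening: 0.252
```

```bash
python3 t.py
```

```text
15.52 yaw 0.8745 M [-1.222  0.254  0.227] F [-1.9 -4.8  1.8] z [ 0.6357 -0.0823  0.097 ] q6 0.4637 tau6 0.027
```

Emit:
carry_out(commands=[[0,0,0,-0.002,0,0,0.015],[0,0,0,-0.002,0,0,0.015]])

```text
clock: 15.68
tool_pos: [0.6357, -0.0823, 0.0971]
tool_rot: [1.141, 2.927, -0.002]
wrist_force: [-1.6, -5.5, 1.5]
opening: 0.246
```

```bash
python3 t.py
```

```text
15.68 yaw 0.8274 M [-1.177  0.262  0.204] F [-1.6 -5.5  1.5] z [ 0.6357 -0.0823  0.0971] q6 0.5109 tau6 0.03
```

Emit:
carry_out(commands=[[0,0,0,-0.002,0,0,0.015]])

```text
clock: 15.77
tool_pos: [0.6357, -0.0823, 0.0972]
tool_rot: [1.175, 2.913, -0.002]
wrist_force: [-1.5, -5.0, 2.2]
opening: 0.249
```

```bash
python3 t.py
```

```text
15.77 yaw 0.8037 M [-1.185  0.295  0.261] F [-1.5 -5.   2.2] z [ 0.6357 -0.0823  0.0972] q6 0.5344 tau6 0.03
```

Emit:
carry_out(commands=[[0,0,0,-0.002,0,0,0.015]])

```text
clock: 15.85
tool_pos: [0.6357, -0.0823, 0.0973]
tool_rot: [1.21, 2.899, -0.002]
wrist_force: [-0.8, -5.4, 1.7]
opening: 0.251
```

```bash
python3 t.py
```

```text
15.85 yaw 0.7802 M [-1.202  0.277  0.202] F [-0.8 -5.4  1.7] z [ 0.6357 -0.0823  0.0973] q6 0.558 tau6 0.03
```

Emit:
carry_out(commands=[[0,0,0,-0.002,0,0,0.015]])

```text
clock: 15.93
tool_pos: [0.6357, -0.0823, 0.0973]
tool_rot: [1.243, 2.885, -0.002]
wrist_force: [-1.5, -6.0, 2.0]
opening: 0.25
```

```bash
python3 t.py
```

```text
15.93 yaw 0.7568 M [-1.257  0.277  0.261] F [-1.5 -6.   2. ] z [ 0.6357 -0.0823  0.0973] q6 0.5814 tau6 0.096
```

Emit:
carry_out(commands=[[0,0,0,-0.001,0,0,0.01]])

```text
clock: 16.02
tool_pos: [0.6357, -0.0823, 0.0973]
tool_rot: [1.266, 2.875, -0.002]
wrist_force: [-1.2, -5.1, 1.3]
opening: 0.251
```

```bash
python3 t.py
```

```text
16.02 yaw 0.7413 M [-1.208  0.277  0.296] F [-1.2 -5.1  1.3] z [ 0.6357 -0.0823  0.0973] q6 0.5969 tau6 0.224
```

Emit:
carry_out(commands=[[0,0,0,-0.001,0,0,0.01]])

```text
clock: 16.1
tool_pos: [0.6356, -0.0823, 0.0973]
tool_rot: [1.288, 2.865, -0.002]
wrist_force: [-0.3, -5.5, 2.1]
opening: 0.251
```

```bash
python3 t.py
```

```text
16.1 yaw 0.7259 M [-1.213  0.251  0.321] F [-0.3 -5.5  2.1] z [ 0.6356 -0.0823  0.0973] q6 0.6122 tau6 0.22
```

Emit:
carry_out(commands=[[0,0,0,0,0,0,0.008]])

```text
clock: 16.18
tool_pos: [0.6356, -0.0823, 0.0973]
tool_rot: [1.306, 2.857, -0.002]
wrist_force: [-1.3, -4.1, 1.2]
opening: 0.255
```

```bash
python3 t.py
```

```text
16.18 yaw 0.7135 M [-1.227  0.216  0.379] F [-1.3 -4.1  1.2] z [ 0.6356 -0.0823  0.0973] q6 0.6247 tau6 0.28
```

Emit:
carry_out(commands=[[0,0,0,0,0,0,0]])

```text
clock: 16.27
tool_pos: [0.6357, -0.0823, 0.0973]
tool_rot: [1.305, 2.857, -0.002]
wrist_force: [-1.3, -5.5, 1.6]
opening: 0.25
```

```bash
python3 t.py
```

```text
16.27 yaw 0.7139 M [-1.222  0.262  0.362] F [-1.3 -5.5  1.6] z [ 0.6357 -0.0823  0.0973] q6 0.6244 tau6 0.415
```

The stop is felt at about 0.37 N m after roughly 3.3 rad, with the hand rise consistent. I ease the twist off slightly, open and lift.

Emit:
carry_out(commands=[[0,0,0,0,0,0,-0.015],[100,0,0,0,0,0,0],[100,0,0,0,0,0,0],[100,0,0,0,0,0,0],[100,0,0,0,0,0,0],[100,0,0,0,0,0,0],[100,0,0,0,0,0,0],[100,0,0,0,0,0,0],[100,0,0,-0.4,0,0,0],[100,0,0,-0.8,0,0,0],[100,0,0,-0.8,0,0,0],[100,0,0,-0.8,0,0,0],[100,0,0,-0.8,0,0,0],[100,0,0,0,0,0,0],[100,0,0,0,0,0,0]])

```text
clock: 17.52
tool_pos: [0.6371, -0.0819, 0.1898]
tool_rot: [1.268, 2.869, 0.002]
wrist_force: [0.8, 0.5, -0.1]
opening: 1.005
```

```bash
python3 - <<'E'
from h import *
plan([.5565,-.0966,.19],np.radians(101))
p,d=snap('top','t4');X=pts('top',d)
p,d=snap('scene','s4');Y=pts('scene',d)
fit(Y,(215,295,210,330),.1,.115,'bar s')
cv2.imwrite('pics/s4c.png',cv2.resize(p[150:310,170:370][:,:,::-1],None,fx=4,fy=3.7))
E
```

```text
clock 17.5167 pos [ 0.6371 -0.0819  0.1898] zaxis [ 0.0048 -0.001  -1.    ] jaw yaw 0.7386 q [-0.232  0.348  0.325  1.542  0.     0.6  ] F [ 0.8   0.45 -0.14] M [-0.034 -0.012  0.023] op 1.005
shift tool mm [ 43.4 -69.5  -0.6] units [ 1.73 -2.78 -0.02]
  az rad 5.259 units 3.348 q6 guess -/+ -4.66 5.86
  az rad 2.117 units 1.348 q6 guess -/+ -1.52 2.72
  az rad -1.024 units -0.652 q6 guess -/+ 1.62 -0.42
  az rad -4.166 units -2.652 q6 guess -/+ 4.77 -3.57
  az rad -7.307 units -4.652 q6 guess -/+ 7.91 -6.71
bar s 140 c [635.1 -78.4] size [19.6 58.9] ang of long axis -34.71 zmed 105.1
```

View pics/s4c.png

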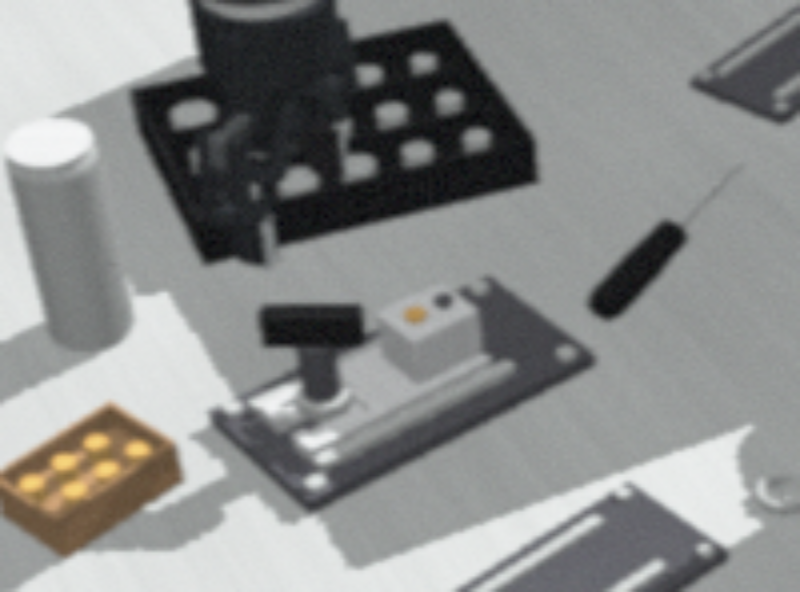

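The knob bar now stands higher, at crop (310,325), and its angle needs a check from the top once the hand is away. Next I move above the valve.

Emit:
carry_out(commands=[[100,0.43,-0.7,0,0,0,0],[100,0.43,-0.7,0,0,0,0],[100,0.43,-0.7,0,0,0,0],[100,0.43,-0.7,0,0,0,0],[100,0,0,0,0,0,-0.0725],[100,0,0,0,0,0,-0.0725],[100,0,0,0,0,0,-0.0725],[100,0,0,0,0,0,-0.0725],[100,0,0,0,0,0,-0.0725],[100,0,0,0,0,0,-0.0725],[100,0,0,0,0,0,-0.0725],[100,0,0,0,0,0,-0.0725],[100,0,0,0,0,0,-0.0725],[100,0,0,0,0,0,0],[100,0,0,0,0,0,0],[100,0,0,0,0,0,0]])

```text
clock: 18.95
tool_pos: [0.5545, -0.0967, 0.186]
tool_rot: [0.299, -3.126, -0.001]
wrist_force: [-0.1, -0.2, 0.2]
opening: 1.003
```

```bash
python3 - <<'E'
from h import *
plan([.5565,-.0966,.048],np.radians(101))
p,d=snap('top','t5');X=pts('top',d)
fit(X,(145,200,315,415),.1,.115,'bar t')
cv2.imwrite('pics/t5c.png',cv2.resize(p[130:270,290:430][:,:,::-1],None,fx=4,fy=4,interpolation=cv2.INTER_CUBIC))
E
```

```text
clock 18.95 pos [ 0.5545 -0.0967  0.186 ] zaxis [-1.8e-03  6.0e-04 -1.0e+00] jaw yaw 1.7612 q [-0.292  0.143  0.074  1.503  0.    -0.482] F [-0.06 -0.24  0.25] M [-0.007 -0.035  0.02 ] op 1.003
shift tool mm [ -2.2  -0.4 138. ] units [-0.09 -0.01  5.52]
  az rad 6.282 units 3.999 q6 guess -/+ -6.76 5.8
  az rad 3.14 units 1.999 q6 guess -/+ -3.62 2.66
  az rad -0.002 units -0.001 q6 guess -/+ -0.48 -0.48
  az rad -3.143 units -2.001 q6 guess -/+ 2.66 -3.63
  az rad -6.285 units -4.001 q6 guess -/+ 5.8 -6.77Traceback (most recent call last):
  File "<stdin>", line 4, in <module>
  File "h.py", line 12, in fit
    n,l,s,_=cv2.connectedComponentsWithStats(m,connectivity=4);k=1+np.argmax(s[1:,4]);P=X[l==k]
                                                                   ~~~~~~~~~^^^^^^^^^
    return _wrapfunc(a, 'argmax', axis=axis, out=out, **kwds)
    return bound(*args, **kwds)
ValueError: attempt to get argmax of an empty sequence
```

```bash
python3 - <<'E'
from h import *
p,d=snap('scene','s5')
for f,a in(('scene0',(.07,.12)),('s5',(.07,.125))):
    X=pts('scene',np.load(f'pics/{f}.npy'))
    P=X[225:270,230:265].reshape(-1,3);B=P[(np.hypot(P[:,0]-.635,P[:,1]+.081)<.036)&(P[:,2]>.06)]
    z=np.sort(B[:,2]);print(f,len(B),'z pct 90,95,99',np.percentile(z,[90,95,99]).round(4))
    T=B[B[:,2]>np.percentile(z,97)-.012]
    r=cv2.minAreaRect((T[:,:2]*1000).astype(np.float32));print(r, 'pca',np.degrees(np.arctan2(*np.linalg.svd(T[:,:2]-T[:,:2].mean(0))[2][0][::-1])))
cv2.imwrite('pics/s5c.png',cv2.resize(p[190:290,200:340][:,:,::-1],None,fx=5,fy=5,interpolation=cv2.INTER_CUBIC))
E
```

```text
scene0 349 z pct 90,95,99 [0.0987 0.0993 0.1015]
((633.9892578125, -78.77122497558594), (19.996288299560547, 58.874332427978516), 53.81558609008789) pca 146.05545747170015
s5 377 z pct 90,95,99 [0.1066 0.1075 0.1092]
((635.0359497070312, -78.85407257080078), (16.989910125732422, 60.364810943603516), 63.86860656738281) pca 151.3269565736517
```

View pics/s5c.png

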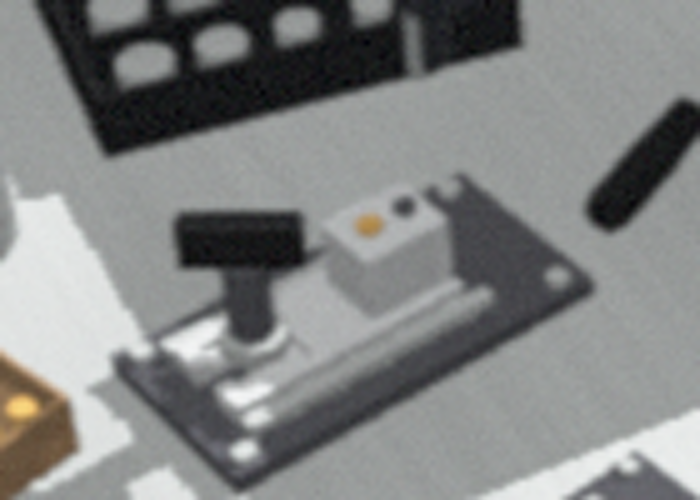

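```bash
cat > bar.py <<'E'
from h import *
from scipy.optimize import minimize
import sys
def proj(P,n='scene'):
    c=camera_model(n);q=P@np.array(c['R']).T+np.array(c['t']);K=np.array(c['intrinsics']);return (q/q[:,2:])@K.T
def go(f,z0):
    g=cv2.imread(f'pics/{f}.png').max(2)[222:268,225:272]
    # restrict to dark & knob heights from depth
    X=pts('scene',np.load(f'pics/{f}.npy'))[222:268,225:272]
    m=((g<48)&(X[...,2]>z0-.016)).astype(np.float32)
    M=cv2.resize(m,None,fx=4,fy=4,interpolation=cv2.INTER_NEAREST)
    best=[]
    for th in np.arange(-65,-9,2.):
     for z in np.arange(z0-.004,z0+.0045,.001):
      for dx in(-.002,0,.002):
       for dy in(0,.002):
        a=np.radians(th);R=np.array([[np.cos(a),-np.sin(a)],[np.sin(a),np.cos(a)]])
        P=np.array([[*(R@[sx*.03,sy*.007]+[.635+dx,-.081+dy]),z+sz*.014] for sx in(-1,1) for sy in(-1,1) for sz in(-1,1)])
        uv=(proj(P)[:,:2]-[225,222]+.5)*4-.5
        T=np.zeros_like(M);cv2.fillConvexPoly(T,cv2.convexHull(uv.round().astype(np.int32)),1)
        best.append((float((T*M).sum()/np.maximum(T,M).sum()),th,z,dx,dy))
    best.sort(reverse=True);print(f,m.sum());[print(np.round(b,4)) for b in best[:6]]
for f,z in(('scene0',.087),('s4',.0946),('s5',.0946)):go(f,z)
E
python3 bar.py
```

```text
scene0 230.0
[  0.6775 -49.       0.085    0.       0.    ]
[ 6.765e-01 -5.100e+01  8.500e-02 -2.000e-03  2.000e-03]
[ 6.755e-01 -4.900e+01  8.500e-02 -2.000e-03  2.000e-03]
[ 6.748e-01 -4.900e+01  8.500e-02  0.000e+00  2.000e-03]
[ 6.734e-01 -4.900e+01  8.300e-02 -2.000e-03  0.000e+00]
[ 6.73e-01 -4.90e+01  8.60e-02  0.00e+00  2.00e-03]Traceback (most recent call last):
  File "bar.py", line 23, in <module>
    for f,z in(('scene0',.087),('s4',.0946),('s5',.0946)):go(f,z)
                                                          ~~^^^^^
  File "bar.py", line 19, in go
    uv=(proj(P)[:,:2]-[225,222]+.5)*4-.5
        ~~~~^^^
  File "bar.py", line 5, in proj
    c=camera_model(n);q=P@np.array(c['R']).T+np.array(c['t']);K=np.array(c['intrinsics']);return (q/q[:,2:])@K.T
ValueError: time passes only in moves, steps and waits
```

```bash
python3 - <<'E'
s=open('bar.py').read()
s=s.replace("    c=camera_model(n);q","    c=C;q").replace("def proj","C=camera_model('scene')\ndef proj",1)
s=s.replace("m=((g<48)&(X[...,2]>z0-.016))","m=((X[...,2]>z0-.014)&(np.hypot(X[...,0]-.635,X[...,1]+.08)<.038))")
open('bar.py','w').write(s)
E
python3 bar.py
```

```text
scene0 296.0
[ 8.434e-01 -3.300e+01  8.400e-02 -2.000e-03  0.000e+00]
[ 8.385e-01 -3.700e+01  8.600e-02  0.000e+00  2.000e-03]
[ 8.353e-01 -3.900e+01  8.300e-02 -2.000e-03  0.000e+00]
[ 8.353e-01 -3.500e+01  8.300e-02 -2.000e-03  0.000e+00]
[  0.8343 -35.       0.084    0.       0.    ]
[ 8.341e-01 -3.900e+01  8.600e-02  0.000e+00  2.000e-03]
s4 305.0
[ 8.499e-01 -3.100e+01  9.260e-02  0.000e+00  2.000e-03]
[ 8.497e-01 -3.300e+01  9.360e-02  0.000e+00  2.000e-03]
[ 8.49e-01 -3.50e+01  9.16e-02 -2.00e-03  0.00e+00]
[ 8.484e-01 -2.900e+01  9.260e-02  0.000e+00  2.000e-03]
[ 8.482e-01 -2.900e+01  9.360e-02  0.000e+00  2.000e-03]
[ 8.479e-01 -2.700e+01  9.360e-02  0.000e+00  2.000e-03]
s5 305.0
[ 8.551e-01 -3.100e+01  9.260e-02  0.000e+00  2.000e-03]
[ 8.542e-01 -3.300e+01  9.360e-02  0.000e+00  2.000e-03]
[ 8.533e-01 -3.500e+01  9.160e-02 -2.000e-03  0.000e+00]
[ 8.528e-01 -3.100e+01  9.360e-02  0.000e+00  2.000e-03]
[ 8.523e-01 -2.900e+01  9.260e-02  0.000e+00  2.000e-03]
[ 8.52e-01 -2.90e+01  9.36e-02  0.00e+00  2.00e-03]
```

Rise is about 7.7 mm, which agrees with the stop, but the bar angle (about -31°) disagrees with the jaw angle at release (-48°). I move the hand aside and check from the top.

Emit:
carry_out(commands=[[100,0,-1,0,0,0,0],[100,0,-1,0,0,0,0],[100,0,-1,0,0,0,0],[100,0,-1,0,0,0,0],[100,0,-1,0,0,0,0],[100,0,-1,0,0,0,0],[100,0,0,0,0,0,0]])

```text
clock: 19.63
tool_pos: [0.584, -0.2488, 0.1862]
tool_rot: [0.294, -3.128, 0.004]
wrist_force: [-0.6, 0.6, 0.2]
opening: 1.002
```

```bash
python3 - <<'E'
from h import *
p,d=snap('top','t6')
cv2.imwrite('pics/t6.png',p[:,:,::-1])
cv2.imwrite('pics/t6c.png',cv2.resize(p[130:270,290:430][:,:,::-1],None,fx=4,fy=4,interpolation=cv2.INTER_CUBIC))
X=np.median([pts('top',d)]+[pts('top',snapshot('top')[1]) for _ in range(3)],0)
fit(X,(145,200,315,390),.1,.116,'bar t')
fit(X,(145,265,315,415),.056,.069,'block')
E
```

```text
bar t 202 c [634.6 -81.1] size [14.1 59. ] ang of long axis -28.4 zmed 108.5
block 454 c [556.6 -96.6] size [39.8 50.1] ang of long axis 11.02 zmed 62.5
```

View pics/t6c.png

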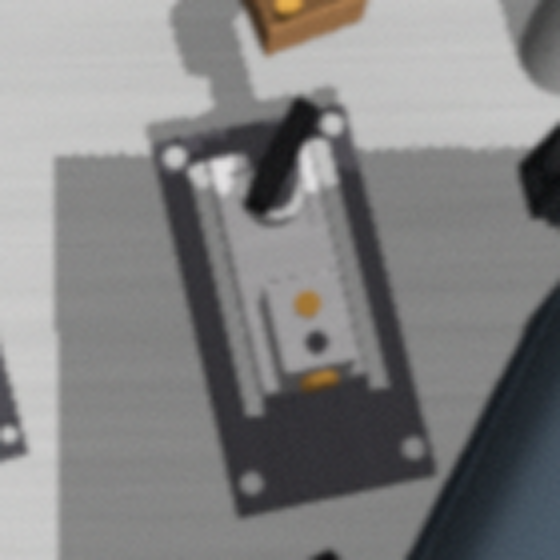

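The top view shows the bar at -28.4° and its top at 108.5 mm. That means about 3.03 rad and a 7.4 mm rise. It is probably at the stop, with the missing angle being finger wind-up in each grasp, but it is too close to the 94.0 mm limit to trust. I regrasp and feel it again.

```bash
python3 - <<'E'
from h import *
plan([.6353,-.0812,.15],np.radians(61.6))
E
```

```text
clock 19.8333 pos [ 0.5836 -0.2435  0.187 ] zaxis [-4.e-04  7.e-04 -1.e+00] jaw yaw 1.7635 q [-0.501  0.327  0.292  1.537  0.    -0.694] F [-0.15  0.45 -0.36] M [-0.015 -0.018  0.045] op 1.003
shift tool mm [-81.8 149.3  37. ] units [-3.27  5.97  1.48]
  az rad 6.972 units 4.438 q6 guess -/+ -7.67 6.28
  az rad 3.83 units 2.438 q6 guess -/+ -4.52 3.14
  az rad 0.688 units 0.438 q6 guess -/+ -1.38 -0.01
  az rad -2.453 units -1.562 q6 guess -/+ 1.76 -3.15
  az rad -5.595 units -3.562 q6 guess -/+ 4.9 -6.29
```

Emit:
carry_out(commands=[[100,-0.545,0.995,0,0,0,0],[100,-0.545,0.995,0,0,0,0],[100,-0.545,0.995,0,0,0,0],[100,-0.545,0.995,0,0,0,0],[100,-0.545,0.995,0,0,0,0],[100,-0.545,0.995,0,0,0,0],[100,0,0,0.3,0,0,0.073],[100,0,0,0.3,0,0,0.073],[100,0,0,0.3,0,0,0.073],[100,0,0,0.3,0,0,0.073],[100,0,0,0.3,0,0,0.073],[100,0,0,0,0,0,0.073],[100,0,0,0,0,0,0],[100,0,0,0,0,0,0]])

```text
clock: 21.0
tool_pos: [0.6352, -0.0808, 0.1499]
tool_rot: [0.763, 3.047, 0.0]
wrist_force: [0.7, -0.7, 0.6]
opening: 0.999
```

```bash
python3 - <<'E'
from h import *
plan([.6353,-.0815,.096],np.radians(61.6))
E
```

```text
clock 21.0 pos [ 0.6352 -0.0808  0.1499] zaxis [ 1.e-04  2.e-04 -1.e+00] jaw yaw 1.0798 q [-0.231  0.35   0.248  1.468  0.     0.26 ] F [ 0.7  -0.71  0.57] M [-0.016 -0.064  0.   ] op 0.999
shift tool mm [-0.4 -0.5 53.9] units [-0.02 -0.02  2.15]
  az rad 6.288 units 4.003 q6 guess -/+ -6.03 6.55
  az rad 3.146 units 2.003 q6 guess -/+ -2.89 3.41
  az rad 0.005 units 0.003 q6 guess -/+ 0.25 0.26
  az rad -3.137 units -1.997 q6 guess -/+ 3.4 -2.88
  az rad -6.278 units -3.997 q6 guess -/+ 6.54 -6.02
```

Emit:
carry_out(commands=[[100,-0.02,-0.02,0.55,0,0,0],[100,0,0,0.55,0,0,0],[100,0,0,0.55,0,0,0],[100,0,0,0.5,0,0,0],[60,0,0,0,0,0,0],[0,0,0,0,0,0,0],[0,0,0,0,0,0,0],[0,0,0,0,0,0,0],[0,0,0,0,0,0,0],[0,0,0,0,0,0,0],[0,0,0,0,0,0,0],[0,0,0,0,0,0,0],[0,0,0,0,0,0,0]])

```text
clock: 22.08
tool_pos: [0.6363, -0.0831, 0.0973]
tool_rot: [0.77, 3.043, -0.001]
wrist_force: [-0.6, -1.2, 5.7]
opening: 0.249
```

```bash
python3 t.py
```

```text
22.08 yaw 1.0755 M [-0.177  0.169 -0.022] F [-0.6 -1.2  5.7] z [ 0.6363 -0.0831  0.0973] q6 0.2612 tau6 0.002
```

Emit:
carry_out(commands=[[0,0,0,0,0,0,0.015],[0,0,0,0,0,0,0.015]])

```text
clock: 22.25
tool_pos: [0.6363, -0.0832, 0.0973]
tool_rot: [0.842, 3.024, -0.001]
wrist_force: [-1.0, -0.7, 5.7]
opening: 0.253
```

```bash
python3 t.py
```

```text
22.25 yaw 1.0276 M [-0.235  0.188  0.164] F [-1.  -0.7  5.7] z [ 0.6363 -0.0832  0.0973] q6 0.3091 tau6 -0.068
```

Emit:
carry_out(commands=[[0,0,0,0,0,0,0.015]])

```text
clock: 22.33
tool_pos: [0.6363, -0.0832, 0.0973]
tool_rot: [0.878, 3.014, -0.001]
wrist_force: [-1.1, -1.7, 6.0]
opening: 0.25
```

```bash
python3 t.py
```

```text
22.33 yaw 1.0042 M [-0.294  0.185  0.132] F [-1.1 -1.7  6. ] z [ 0.6363 -0.0832  0.0973] q6 0.3325 tau6 -0.008
```

Emit:
carry_out(commands=[[0,0,0,0,0,0,0.015]])

```text
clock: 22.42
tool_pos: [0.6363, -0.0832, 0.0973]
tool_rot: [0.913, 3.004, -0.001]
wrist_force: [-0.6, -1.4, 5.9]
opening: 0.253
```

```bash
python3 t.py
```

```text
22.42 yaw 0.9807 M [-0.298  0.219  0.232] F [-0.6 -1.4  5.9] z [ 0.6363 -0.0832  0.0973] q6 0.356 tau6 0.042
```

Emit:
carry_out(commands=[[0,0,0,0,0,0,0.015]])

```text
clock: 22.5
tool_pos: [0.6363, -0.0833, 0.0973]
tool_rot: [0.948, 2.993, -0.001]
wrist_force: [-1.3, -1.7, 5.3]
opening: 0.253
```

```bash
python3 t.py
```

```text
22.5 yaw 0.9573 M [-0.297  0.314  0.291] F [-1.3 -1.7  5.3] z [ 0.6363 -0.0833  0.0973] q6 0.3793 tau6 0.092
```

Emit:
carry_out(commands=[[0,0,0,0,0,0,0.01]])

```text
clock: 22.58
tool_pos: [0.6363, -0.0833, 0.0973]
tool_rot: [0.971, 2.985, -0.001]
wrist_force: [-0.5, -1.5, 6.4]
opening: 0.251
```

```bash
python3 t.py
```

```text
22.58 yaw 0.9418 M [-0.33   0.209  0.3  ] F [-0.5 -1.5  6.4] z [ 0.6363 -0.0833  0.0973] q6 0.3949 tau6 0.22
```

Emit:
carry_out(commands=[[0,0,0,0,0,0,0.01]])

```text
clock: 22.67
tool_pos: [0.6363, -0.0833, 0.0973]
tool_rot: [0.994, 2.978, -0.001]
wrist_force: [-0.6, -1.7, 5.7]
opening: 0.25
```

```bash
python3 t.py
```

```text
22.67 yaw 0.9265 M [-0.316  0.255  0.375] F [-0.6 -1.7  5.7] z [ 0.6363 -0.0833  0.0973] q6 0.4101 tau6 0.217
```

Emit:
carry_out(commands=[[0,0,0,0,0,0,0.01]])

```text
clock: 22.75
tool_pos: [0.6363, -0.0832, 0.0973]
tool_rot: [1.017, 2.97, -0.001]
wrist_force: [-0.1, -1.3, 5.5]
opening: 0.249
```

```bash
python3 t.py
```

```text
22.75 yaw 0.911 M [-0.301  0.23   0.346] F [-0.1 -1.3  5.5] z [ 0.6363 -0.0832  0.0973] q6 0.4257 tau6 0.246
```

The torque climbs steadily from 0 to 0.35 N m with no plateau at 0.2, so the knob is at its stop. I relieve the wind-up, release and lift.

Emit:
carry_out(commands=[[0,0,0,0,0,0,-0.02],[0,0,0,0,0,0,-0.02],[0,0,0,0,0,0,-0.02],[100,0,0,0,0,0,0],[100,0,0,0,0,0,0],[100,0,0,0,0,0,0],[100,0,0,0,0,0,0],[100,0,0,0,0,0,0],[100,0,0,0,0,0,0],[100,0,0,0,0,0,0],[100,0,0,-0.4,0,0,0],[100,0,0,-0.9,0,0,0],[100,0,0,-0.9,0,0,0],[100,0,0,-0.9,0,0,0],[100,0,0,0,0,0,0],[100,0,0,0,0,0,0]])

```text
clock: 24.08
tool_pos: [0.6372, -0.083, 0.1766]
tool_rot: [0.875, 3.011, 0.0]
wrist_force: [-0.3, 0.0, -1.0]
opening: 0.999
```

```bash
python3 - <<'E'
from h import *
plan([.5565,-.0966,.16],np.radians(101))
E
```

```text
clock 24.0833 pos [ 0.6372 -0.083   0.1766] zaxis [ 0.0056 -0.0013 -1.    ] jaw yaw 1.0049 q [-0.234  0.348  0.298  1.515  0.     0.332] F [-0.25  0.01 -0.97] M [-0.035  0.033 -0.006] op 0.999
shift tool mm [ 61.  -54.8  16.2] units [ 2.44 -2.19  0.65]
  az rad 5.525 units 3.518 q6 guess -/+ -5.19 5.86
  az rad 2.384 units 1.518 q6 guess -/+ -2.05 2.72
  az rad -0.758 units -0.482 q6 guess -/+ 1.09 -0.43
  az rad -3.899 units -2.482 q6 guess -/+ 4.23 -3.57
  az rad -7.041 units -4.482 q6 guess -/+ 7.37 -6.71
```

Emit:
carry_out(commands=[[100,0.61,-0.55,0,0,0,0],[100,0.61,-0.55,0,0,0,0],[100,0.61,-0.55,0,0,0,0],[100,0.61,-0.54,0,0,0,0],[100,0,0,0,0,0,-0.069],[100,0,0,0,0,0,-0.069],[100,0,0,0,0,0,-0.069],[100,0,0,0.3,0,0,-0.069],[100,0,0,0.3,0,0,-0.069],[100,0,0,0.3,0,0,-0.069],[100,0,0,0.3,0,0,-0.069],[100,0,0,0.4,0,0,0],[100,0,0,0,0,0,0],[100,0,0,0,0,0,0]])

```text
clock: 25.25
tool_pos: [0.5536, -0.0958, 0.1316]
tool_rot: [0.299, -3.124, -0.002]
wrist_force: [-0.4, -0.2, -0.2]
opening: 1.0
```

```bash
python3 - <<'E'
from h import *
plan([.5565,-.0966,.048],np.radians(101))
E
```

```text
clock 25.25 pos [ 0.5536 -0.0958  0.1316] zaxis [-0.0033  0.001  -1.    ] jaw yaw 1.7614 q [-0.291  0.153 -0.023  1.398 -0.    -0.481] F [-0.37 -0.18 -0.2 ] M [-0.025  0.001  0.007] op 1.0
shift tool mm [-3.  -1.4 83.6] units [-0.12 -0.06  3.34]
  az rad 6.282 units 3.999 q6 guess -/+ -6.76 5.8
  az rad 3.14 units 1.999 q6 guess -/+ -3.62 2.66
  az rad -0.001 units -0.001 q6 guess -/+ -0.48 -0.48
  az rad -3.143 units -2.001 q6 guess -/+ 2.66 -3.62
  az rad -6.285 units -4.001 q6 guess -/+ 5.8 -6.77
```

Emit:
carry_out(commands=[[100,-0.12,-0.05,0.3,0,0,0],[100,0,0,0.5,0,0,0],[100,0,0,0.5,0,0,0],[100,0,0,0.5,0,0,0],[100,0,0,0.5,0,0,0],[100,0,0,0.5,0,0,0],[100,0,0,0.5,0,0,0],[100,0,0,0,0,0,0],[100,0,0,0,0,0,0]])

```text
clock: 26.0
tool_pos: [0.5568, -0.0965, 0.0492]
tool_rot: [0.302, -3.124, -0.002]
wrist_force: [-0.6, 0.7, 0.1]
opening: 0.999
```

```bash
python3 - <<'E'
from h import *
plan([.5565,-.0966,.048],np.radians(101))
p,d=snap('scene','s7');cv2.imwrite('pics/s7c.png',cv2.resize(p[190:290,200:340][:,:,::-1],None,fx=5,fy=5,interpolation=cv2.INTER_CUBIC))
E
```

```text
clock 26.0 pos [ 0.5568 -0.0965  0.0492] zaxis [-2.9e-03  9.0e-04 -1.0e+00] jaw yaw 1.7637 q [-0.29   0.206 -0.131  1.237  0.    -0.483] F [-0.56  0.71  0.09] M [ 0.027 -0.007  0.036] op 0.999
shift tool mm [ 0.3 -0.1  1.2] units [ 0.01 -0.    0.05]
  az rad 6.284 units 4.001 q6 guess -/+ -6.77 5.8
  az rad 3.142 units 2.001 q6 guess -/+ -3.63 2.66
  az rad 0.001 units 0.001 q6 guess -/+ -0.48 -0.48
  az rad -3.141 units -1.999 q6 guess -/+ 2.66 -3.62
  az rad -6.282 units -3.999 q6 guess -/+ 5.8 -6.77
```

View pics/s7c.png

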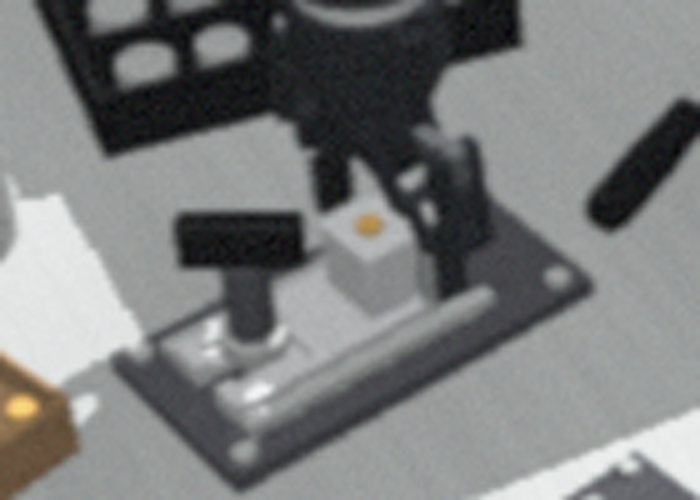

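The jaws straddle the block at crop (370,250), clear of the rails. Close.

Emit:
carry_out(commands=[[0,0,0,0,0,0,0],[0,0,0,0,0,0,0],[0,0,0,0,0,0,0],[0,0,0,0,0,0,0],[0,0,0,0,0,0,0],[0,0,0,0,0,0,0],[0,0,0,0,0,0,0],[0,0,0,0,0,0,0]], grip_force=50)

```text
clock: 26.72
tool_pos: [0.5588, -0.0975, 0.052]
tool_rot: [-0.302, 3.125, -0.002]
wrist_force: [-0.2, -2.0, 5.9]
opening: 0.459
```

```bash
python3 - <<'E'
from h import *
plan([.5565,-.0966,.048],np.radians(101))
E
```

```text
clock 26.7167 pos [ 0.5588 -0.0975  0.052 ] zaxis [ 0.0021 -0.0013 -1.    ] jaw yaw 1.7634 q [-2.910e-01  2.030e-01 -1.280e-01  1.237e+00 -1.000e-03 -4.830e-01] F [-0.19 -1.97  5.93] M [-0.331  0.029  0.042] op 0.459
shift tool mm [2.1 1.3 4. ] units [0.08 0.05 0.16]
  az rad 6.284 units 4.0 q6 guess -/+ -6.77 5.8
  az rad 3.142 units 2.0 q6 guess -/+ -3.63 2.66
  az rad 0.001 units 0.0 q6 guess -/+ -0.48 -0.48
  az rad -3.141 units -2.0 q6 guess -/+ 2.66 -3.62
  az rad -6.283 units -4.0 q6 guess -/+ 5.8 -6.77
```

Emit:
carry_out(commands=[[0,0,0,-0.03,0,0,0],[0,0.06,0,0,0,0,0],[0,0.1,0,0,0,0,0],[0,0.1,0,0,0,0,0]])

```text
clock: 27.05
tool_pos: [0.5525, -0.0976, 0.052]
tool_rot: [-0.303, 3.124, 0.001]
wrist_force: [4.2, 0.7, 2.1]
opening: 0.459
```

```bash
python3 t.py
```

```text
27.05 yaw 1.7645 M [-0.014 -0.784  0.03 ] F [4.2 0.7 2.1] z [ 0.5525 -0.0976  0.052 ] q6 -0.4889 tau6 0.097
```

Sliding with about 4 N of drag and the rest near zero. Continue.

Emit:
carry_out(commands=[[0,0.15,0,0,0,0,0],[0,0.15,0,0,0,0,0],[0,0.15,0,0,0,0,0],[0,0.15,0,0,0,0,0],[0,0.15,0,0,0,0,0]])

```text
clock: 27.47
tool_pos: [0.5332, -0.1017, 0.052]
tool_rot: [-0.303, 3.126, 0.0]
wrist_force: [5.0, 1.2, 4.0]
opening: 0.462
```

```bash
python3 t.py
```

```text
27.47 yaw 1.7638 M [ 0.096 -1.06   0.031] F [5.  1.2 4. ] z [ 0.5332 -0.1017  0.052 ] q6 -0.5052 tau6 0.104
```

Emit:
carry_out(commands=[[0,0.15,0,0,0,0,0],[0,0.15,0,0,0,0,0],[0,0.15,0,0,0,0,0],[0,0.15,0,0,0,0,0],[0,0.15,0,0,0,0,0],[0,0.15,0,0,0,0,0],[0,0.15,0,0,0,0,0],[0,0.15,0,0,0,0,0],[0,0.15,0,0,0,0,0],[0,0.15,0,0,0,0,0],[0,0,0,0,0,0,0],[0,0,0,0,0,0,0]])

```text
clock: 28.47
tool_pos: [0.4957, -0.1091, 0.0519]
tool_rot: [0.302, -3.126, 0.001]
wrist_force: [1.9, -0.1, 5.5]
opening: 0.461
```

```bash
python3 t.py; python3 - <<'E'
from h import *
p,d=snap('scene','s8');cv2.imwrite('pics/s8c.png',cv2.resize(p[190:290,200:340][:,:,::-1],None,fx=5,fy=5,interpolation=cv2.INTER_CUBIC))
E
```

```text
28.47 yaw 1.7633 M [-0.057 -0.636  0.116] F [ 1.9 -0.1  5.5] z [ 0.4957 -0.1091  0.0519] q6 -0.541 tau6 0.089
```

View pics/s8c.png

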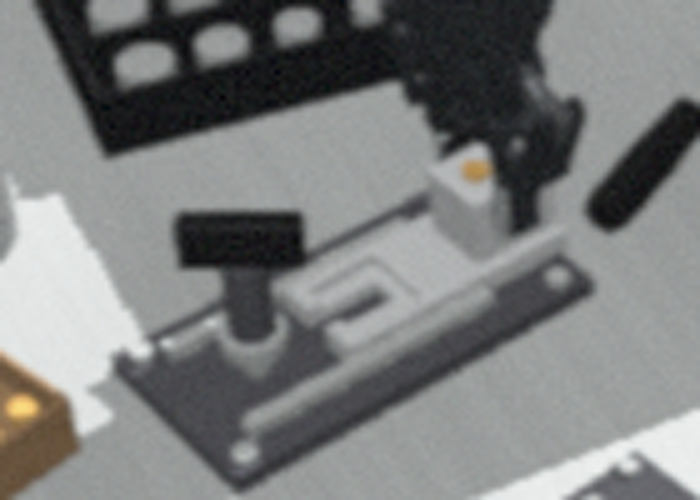

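The valve has slid out about 64 mm. The slot is free of the shoe, and the foot end at crop (330,340) is clear. Lift.

Emit:
carry_out(commands=[[0,0.1,0,0,0,0,0],[0,0,0,-0.1,0,0,0],[0,0,0,-0.2,0,0,0],[0,0,0,-0.4,0,0,0],[0,0,0,-0.6,0,0,0],[0,0,0,-0.6,0,0,0],[0,0,0,-0.6,0,0,0],[0,0,0,-0.6,0,0,0],[0,0,0,-0.4,0,0,0],[0,0,0,-0.2,0,0,0],[0,0,0,0,0,0,0],[0,0,0,0,0,0,0]], grip_force=70)

```text
clock: 29.52
tool_pos: [0.4932, -0.109, 0.1432]
tool_rot: [0.302, -3.125, -0.002]
wrist_force: [0.1, 0.4, -6.1]
opening: 0.457
```

```bash
python3 - <<'E'
from h import *
plan([.454,.360,.145],np.radians(81.3))
p,d=snap('scene','s9');cv2.imwrite('pics/s9c.png',cv2.resize(p[150:290,180:380][:,:,::-1],None,fx=4,fy=4,interpolation=cv2.INTER_CUBIC))
E
```

```text
clock 29.5167 pos [ 0.4932 -0.109   0.1432] zaxis [-2.e-03  8.e-04 -1.e+00] jaw yaw 1.7637 q [-0.35   0.002 -0.161  1.41   0.    -0.543] F [ 0.09  0.39 -6.05] M [-0.004  0.042 -0.05 ] op 0.457
shift tool mm [-51.5 467.8  -1.4] units [-2.06 18.71 -0.05]
  az rad 6.628 units 4.22 q6 guess -/+ -7.17 6.08
  az rad 3.486 units 2.22 q6 guess -/+ -4.03 2.94
  az rad 0.345 units 0.22 q6 guess -/+ -0.89 -0.2
  az rad -2.797 units -1.78 q6 guess -/+ 2.25 -3.34
  az rad -5.938 units -3.78 q6 guess -/+ 5.39 -6.48
```

View pics/s9c.png

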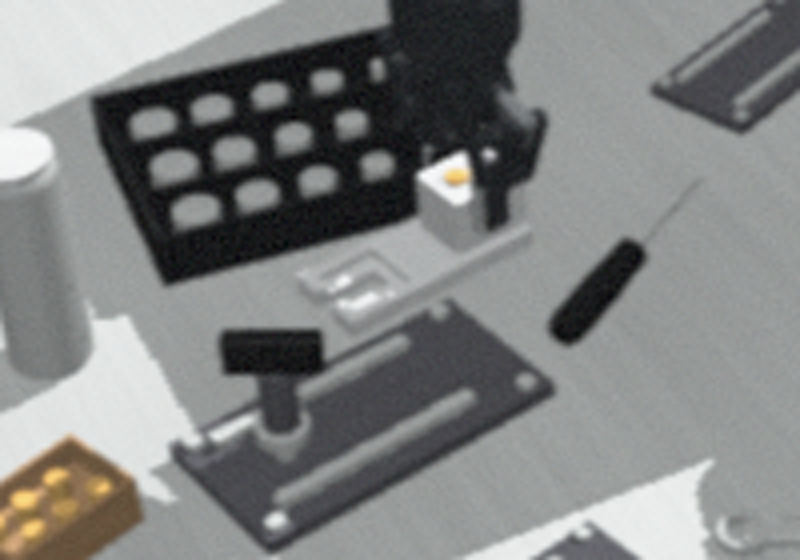

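The valve hangs level in the grip, clear of everything. I carry it to the tray.

Emit:
carry_out(commands=[[0,-0.05,0.4,0,0,0,0],[0,-0.1,0.8,0,0,0,0],[0,-0.11,1,0,0,0,0],[0,-0.11,1,0,0,0,0],[0,-0.11,1,0,0,0,0],[0,-0.11,1,0,0,0,0],[0,-0.11,1,0,0,0,0],[0,-0.11,1,0,0,0,0],[0,-0.11,1,0,0,0,0],[0,-0.11,1,0,0,0,0],[0,-0.11,1,0,0,0,0],[0,-0.11,1,0,0,0,0],[0,-0.11,1,0,0,0,0],[0,-0.11,1,0,0,0,0],[0,-0.11,1,0,0,0,0],[0,-0.11,1,0,0,0,0],[0,-0.11,1,0,0,0,0],[0,-0.11,1,0,0,0,0],[0,-0.11,0.9,0,0,0,0],[0,-0.05,0.6,0,0,0,0]])

```text
clock: 31.23
tool_pos: [0.4533, 0.3618, 0.1427]
tool_rot: [0.306, -3.124, -0.001]
wrist_force: [0.3, -0.0, -5.4]
opening: 0.461
```

Emit:
carry_out(commands=[[0,0,0,0,0,0,0.05],[0,0,0,0,0,0,0.06],[0,0,0,0,0,0,0.06],[0,0,0,0,0,0,0.05],[0,0,0,0,0,0,0],[0,0,0,0,0,0,0]])

```text
clock: 31.73
tool_pos: [0.4544, 0.3592, 0.1432]
tool_rot: [-0.236, -3.131, 0.002]
wrist_force: [0.4, -0.1, -6.6]
opening: 0.454
```

```bash
python3 - <<'E'
from h import *
plan([.454,.360,.046],np.radians(81.3))
p,d=snap('scene','s10');cv2.imwrite('pics/s10c.png',cv2.resize(p[250:450,280:520][:,:,::-1],None,fx=3,fy=3,interpolation=cv2.INTER_CUBIC))
E
```

```text
clock 31.7333 pos [0.4544 0.3592 0.1432] zaxis [-0.0017 -0.001  -1.    ] jaw yaw 1.4202 q [0.553 0.193 0.045 1.425 0.    0.704] F [ 0.35 -0.1  -6.57] M [-0.007  0.036  0.026] op 0.454
shift tool mm [ 0.4  0.9 97.2] units [0.01 0.03 3.89]
  az rad 6.284 units 4.001 q6 guess -/+ -5.58 6.99
  az rad 3.143 units 2.001 q6 guess -/+ -2.44 3.85
  az rad 0.001 units 0.001 q6 guess -/+ 0.7 0.7
  az rad -3.14 units -1.999 q6 guess -/+ 3.84 -2.44
  az rad -6.282 units -3.999 q6 guess -/+ 6.99 -5.58
```

View pics/s10c.png

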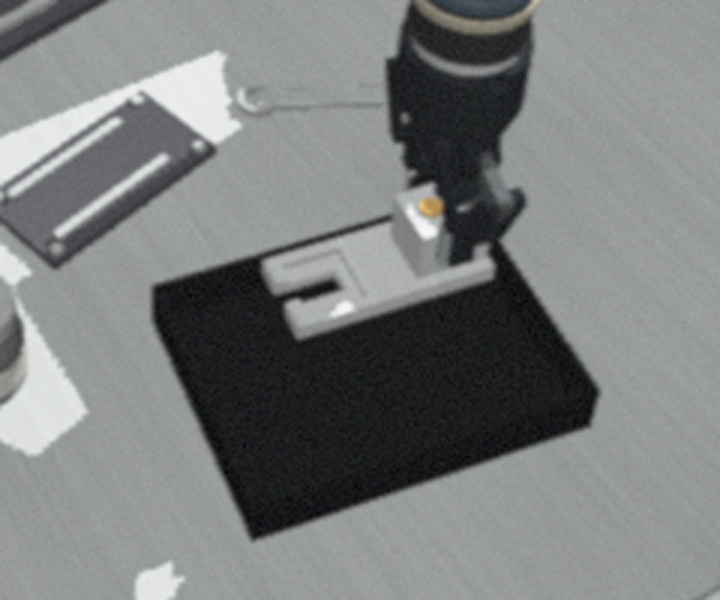

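The valve is level over the tray and lined up with it (crop 380,265). Lower it.

Emit:
carry_out(commands=[[0,0,0,0.3,0,0,0],[0,0,0,0.6,0,0,0],[0,0,0,0.6,0,0,0],[0,0,0,0.6,0,0,0],[0,0,0,0.6,0,0,0],[0,0,0,0.4,0,0,0],[0,0,0,0.25,0,0,0],[0,0,0,0.15,0,0,0],[0,0,0,0,0,0,0],[0,0,0,0,0,0,0]])

```text
clock: 32.62
tool_pos: [0.4555, 0.3596, 0.0571]
tool_rot: [0.239, 3.132, 0.001]
wrist_force: [0.7, 1.5, -5.1]
opening: 0.46
```

```bash
python3 t.py
```

```text
32.62 yaw 1.4182 M [-0.014  0.061 -0.001] F [ 0.7  1.5 -5.1] z [0.4555 0.3596 0.0571] q6 0.7054 tau6 -0.001
```

Emit:
carry_out(commands=[[0,0,0,0.12,0,0,0],[0,0,0,0.1,0,0,0],[0,0,0,0.08,0,0,0],[0,0,0,0.05,0,0,0],[0,0,0,0,0,0,0]])

```text
clock: 33.03
tool_pos: [0.4548, 0.3593, 0.0474]
tool_rot: [-0.24, -3.132, 0.001]
wrist_force: [-0.1, -0.3, -6.1]
opening: 0.456
```

Emit:
carry_out(commands=[[0,0,0,0.05,0,0,0],[0,0,0,0,0,0,0]])

```text
clock: 33.2
tool_pos: [0.455, 0.3594, 0.0464]
tool_rot: [-0.24, -3.132, 0.0]
wrist_force: [-0.8, 0.4, -5.3]
opening: 0.454
```

Emit:
carry_out(commands=[[0,0,0,0.05,0,0,0],[0,0,0,0,0,0,0]])

```text
clock: 33.37
tool_pos: [0.4551, 0.3594, 0.0452]
tool_rot: [0.24, 3.132, 0.0]
wrist_force: [-0.5, 1.0, -5.5]
opening: 0.452
```

Emit:
carry_out(commands=[[0,0,0,0.04,0,0,0],[0,0,0,0,0,0,0]])

```text
clock: 33.53
tool_pos: [0.4552, 0.3595, 0.045]
tool_rot: [0.24, 3.132, 0.0]
wrist_force: [-1.1, -0.7, -2.0]
opening: 0.459
```

Emit:
carry_out(commands=[[0,0,0,0.03,0,0,0],[0,0,0,0,0,0,0]])

```text
clock: 33.7
tool_pos: [0.4553, 0.3595, 0.045]
tool_rot: [0.24, 3.132, 0.0]
wrist_force: [-2.8, -1.2, 3.9]
opening: 0.455
```

It rests on the tray floor, with the wrist force changing from -5.5 to +3.9 N. Release and lift.

Emit:
carry_out(commands=[[55,0,0,0,0,0,0],[60,0,0,0,0,0,0],[70,0,0,0,0,0,0],[80,0,0,0,0,0,0],[90,0,0,0,0,0,0],[100,0,0,0,0,0,0],[100,0,0,0,0,0,0],[100,0,0,0,0,0,0],[100,0,0,-0.2,0,0,0],[100,0,0,-0.5,0,0,0],[100,0,0,-0.8,0,0,0],[100,0,0,-0.8,0,0,0],[100,0,0,-0.8,0,0,0],[100,0,0,-0.8,0,0,0],[100,0,0,-0.8,0,0,0],[100,-0.3,0,-0.5,0,0,0],[100,0,0,0,0,0,0]])

```text
clock: 35.12
tool_pos: [0.4654, 0.3595, 0.1793]
tool_rot: [0.24, 3.124, 0.008]
wrist_force: [0.6, -0.1, 0.6]
opening: 1.003
```

Emit:
carry_out(commands=[[100,1,0,0,0,0,0],[100,1,0,0,0,0,0],[100,1,0,0,0,0,0],[100,1,0,0,0,0,0],[100,1,0,0,0,0,0],[100,0,0,0,0,0,0],[100,0,0,0,0,0,0]])

```text
clock: 35.7
tool_pos: [0.3378, 0.3774, 0.1734]
tool_rot: [0.236, 3.133, -0.0]
wrist_force: [-0.2, 0.3, -0.0]
opening: 1.002
```

```bash
python3 - <<'E'
from h import *
plan([.45,.3,.2])
p,d=snap('top','t11');p2,d2=snap('scene','s11')
X=pts('top',d);fit(X,(145,200,315,390),.1,.116,'bar t')
try: fit(X,(175,320,90,220),.049,.063,'block top')
except Exception as e:print(e)
Y=pts('scene',d2);fit(Y,(290,440,320,490),.048,.064,'block s')
fit(Y,(290,440,320,490),.009,.026,'foot s')
for nm,b,z in(('can',(90,165,410,470),.15),('jar',(110,175,190,240),.07),('ring',(90,145,245,295),.008),('box',(85,150,330,390),.02)):
    fit(X,b,z,.2,nm)
E
```

```text
clock 35.7 pos [0.3378 0.3774 0.1734] zaxis [ 0.e+00 -3.e-04 -1.e+00] jaw yaw 1.4201 q [ 0.708 -0.004 -0.106  1.469 -0.     0.859] F [-0.21  0.29 -0.01] M [0.018 0.023 0.007] op 1.002
shift tool mm [-122.6  -59.6  -26.6] units [-4.9  -2.39 -1.06]
bar t 200 c [634.4 -81.1] size [14.1 60.9] ang of long axis -28.81 zmed 108.3
block top 490 c [453.2 360.5] size [41.3 50.2] ang of long axis -9.42 zmed 56.0
block s 455 c [452.9 363. ] size [43.  51.9] ang of long axis -11.31 zmed 53.2
foot s 1139 c [494.7 356.3] size [ 59.9 134.2] ang of long axis -8.31 zmed 14.8
can 573 c [ 724.3 -255.3] size [51.4 52.3] ang of long axis 89.27 zmed 160.0
jar 572 c [720.4 227.4] size [56.8 57.1] ang of long axis -88.47 zmed 75.6
ring 392 c [783.8 108.3] size [61.3 63.9] ang of long axis 0.19 zmed 14.2
box 505 c [779.3 -95.7] size [61.6 92.8] ang of long axis 20.29 zmed 31.0
```

View pics/s11.png

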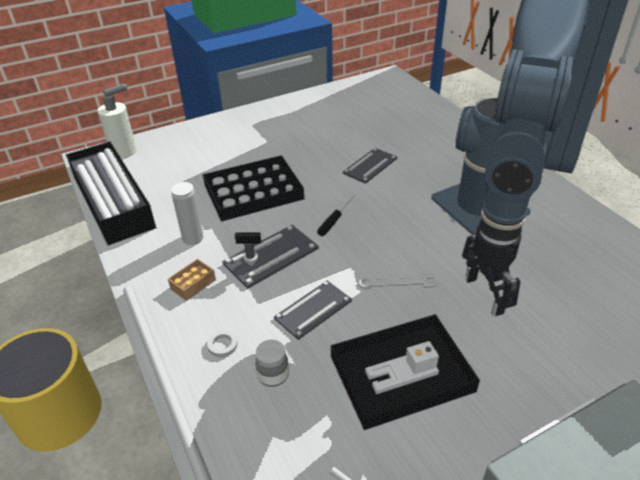

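View pics/t11.png

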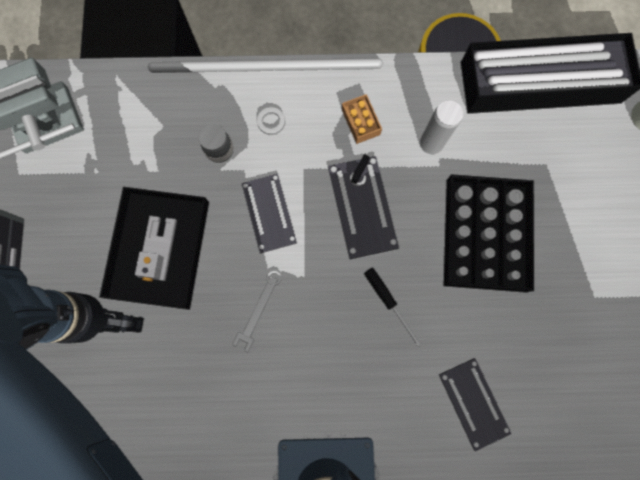

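The valve stands upright and centred in the empty tray (150,255 in the top view). The knob is still raised, the other things are where they were, and the hand is clear.

```bash
python3 -c "
from station import job
print(job.job_done())"
```

```text
the job is handed in; nothing more can be done
None
```

I turned the knob clockwise to its stop, slid the valve out about 66 mm, and set it upright in the empty tray. I handed the job in at about 36 s of the 72 s allowed; no verdict was reported.

**Knob:** The torque climbed to about 0.37 N m at the end of the turn. I gripped it again to be sure, and it rose steadily from zero to about 0.36 N m with no pause at 0.2, so I take it as at the stop. It was never read above 0.38 N m.

**Slide:** The drag was about 5 N, and nothing showed it catching on the clamp.

**Last checks:**
- **Valve:** its block is at (453, 360.5) mm and its foot is centred within about 2 mm of the tray's centre. Its top is at 56 mm, as it should be standing flat.
- **Bystanders:** the can, jar, ring and plug box measured within about 2 mm of their start. The wrench and screwdriver I checked only by eye, and they look unmoved.
- **Hand:** open and clear of everything.

**Disagreements:**
- **Knob angle:** the hand turned about 3.33 rad over the three grasps, but the camera shows the bar turned about 3.03 rad. I put the difference down to the fingers twisting in each grasp.
- **Knob height:** the camera puts the bar's top at 108.3 mm against 108.6 expected at the stop. Its usual +0.5 mm error makes that too coarse to prove the stop alone, so I relied on the feel.
- **Wasted move:** I once turned the empty jaws back to the wrong angle when regrasping the knob. It cost a couple of seconds and touched nothing.

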